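# Reload a burn-in carrier behind a clamp screw of unknown hand

### The arm

A 7-joint arm with a two-finger parallel gripper is mounted at the origin on the work surface. World frame = base frame: x ahead of the robot, y to its left, z up, the work surface at z = 0. Lengths are in m, angles in rad, forces in N, time in s.
With the tool pointing down it reaches from about 0.4 to 0.85 m from the base axis. Payload 4.5 kg.
Tool frame: the origin (TCP) lies midway between the tips of the shut fingers; the grasp point (between the pads) lies 19 mm behind it; z points along the fingers, y is the line along which they close (so a half turn about z gives the same grasp; the last joint's range is limited). The gripper opens to 88 mm and grips with 3 to 60 N. Pads are 18 mm wide; open, the fingers measure 123 mm over their backs; the gripper's body (75 mm by 187 mm) begins 45 mm behind the grasp point.
Start: joints at [-1.265, 0.689, -0.195, 1.565, 0.157, 0.902, -0.215], TCP at [0.168, 0.602, 0.205] pointing down, gripper open.
Joint ranges: [-3.01, 3.01], [-0.46, 2.08], [-1.47, 1.51], [0.13, 2.56], [-1, 4.14], [0.04, 2.09], [-2.66, 2.66]. Speed limits (rad/s): [2.57, 2.57, 3.14, 3.14, 3.14, 3.14, 3.14].

### API

Orientations are given as a unit quaternion [x, y, z, w].
In Python, from plant import r, eyes, finish_job gives the robot as it stands. The module is installed in compiled form; this text tells all that it offers.
- The arm moves only by the tool move_arm, never from a script. Its argument "motion" is a list of rows, each a list of 7 numbers: the shift along the tool's x, y, z in mm, then the turn, a rotation vector about the tool's x, y, z in degrees, then the closure, from 0 (fully open) to 1 (shut). A call has 1 to 5 rows; each row is the pose to reach, as a shift and turn from the pose commanded when the call began, along the tool's axes at that moment; what a row does not reach only later rows make up. A row lasts 1/8 s, in which the tool goes at most 62.5 mm and 10.7 degrees, less where a joint would pass 70% of its speed; a pose out of reach is approached as far as the arm can. A call with a gripper value outside its range is refused whole. The fingers move at their own pace and stop on an object; "newtons" is the grip in N (left out, the last holds). Time passes only in rows, so rows that repeat a pose let the fingers close. It gives the time, the measured TCP pose, the force, the opening and the grip force at its end, in the units of the state.
- r.get_state(): the state, without advancing time (a new reading comes with each control period).
- eyes.snapshot(name): name is "scene" or "top" or "wrist"; returns a dict with "frame" (480x640x3 uint8, red, green, blue), "z_map" (480x640 float32, m along the optical axis (not along the pixel's ray), 0 where there is no reading), "intrinsics" (3x3 intrinsics, pixels), "world_to_cam" (4x4, takes a point from world to camera coordinates). Camera axes: x right, y down, z forward; pixel columns grow to the right and rows downward; lengths in m; the calibration is good to about 2 mm. The wrist camera is an equidistant fisheye: a pixel r from the principal point sees the ray r / f radians off the axis. A picture is of the moment at which its call begins.
- finish_job(): hands the job in; it is judged then, once.
The state is a dict: "clock": time; "q": joint angles; "qd": joint speeds; "joint_torque": joint torques, N m; "tool_pos": TCP position; "eef_rot": TCP orientation; "contact_force": force on the tool from outside, world axes, zero at the start; "moment": the same for the moment, N m; "opening": opening from 0.0 (shut) to 1.0 (fully open); "finger_force": force on a finger pad.
Only numpy, scipy, OpenCV 4.12 (cv2) and the standard library are available. Lean on these libraries where they do the work, as an engineer would, in place of code of your own. Each camera call takes 0.05 s, during which the arm holds its last target. There are 200 camera calls.

### The job

Make the burn-in carrier ready for its next run: loosen its clamp rail with the black wing knob, whose thread may be right- or left-hand, so try it and feel which way gives, then lay the failed module with the red label flat in the red tray. Lay a spare module flat in every bay that is then empty, orange plug towards the contact rail like its neighbours, leaving the good modules in their bays. Screw the clamp fully home again so that all five are held, and do not disturb the other things on the bench.

Things in the scene. Friction and masses are not known exactly. Their poses are not given: they have to be found in the camera images.
- carrier: burn-in carrier, fixed: aluminium base, top 12 mm up, x -118 to +64, y -175 to +175 mm of the origin (on the bench under the middle of bay3). Five bays along y, 63 mm apart, between white fences 3 mm thick, 8 mm high. +x side: fixed black contact rail with brass contacts, face at x=+40.5, top 34 mm up. -x side: steel clamp rail, and behind its middle a grey housing 46 x 66 mm, top 34 mm up, with the knob
- clamp_rail (a joint): slide of the clamp rail to the carrier's -x, m: 0 shut, 0.0116 open. A spring opens it as the knob is loosened; the knob shuts it. Shut, its face is at x=-40.5 mm of the carrier; a 3 mm lip (edge at x=-37.5 less the opening, underside 22, top 30 mm above the bench) holds the boards down, so modules go in or out only with the rail open 9 mm or more. Shutting, it pushes the modules to the contact rail
- clamp_knob (a joint): turn of the wing knob, rad, + anticlockwise from above; 0 is fully home (rail shut). It loosens one way only: anticlockwise (right-hand thread) in some starts, clockwise (left-hand) in others; nothing shows which. The wrong way meets a dead stop at 0. Rail opens 0.6, 4.4, 8.5, 11.6 mm at 0.45, 1.3, 2.0, 2.8 rad from home; 2.8 is the end. Takes about 0.2 N m; stays where left
- knob_grip (a point): middle of the knob's black wing, 61 mm above the bench, on the knob's vertical axis, 90 mm to the carrier's -x from its origin. The wing is a bar 60 mm long, 15 mm thick, 26 mm high (48 to 74 mm above the bench), along the carrier's x when the knob reads 0 and turning with it; below it a round hub 32 mm across, 36 to 48 mm above the bench
- bay1 (a point): a bay: the point where the origin of a clamped module lies, 12 mm above the bench, axes as the carrier's (x to the contact rail). The free bay is 60 mm wide (y); a module lies with its x along the carrier's, orange plug at the contact rail
- bay2 (a point): the next bay, like bay1, 63 mm further to the carrier's +y than bay1
- bay3 (a point): the next bay, like bay1, 63 mm further to the carrier's +y than bay2
- bay4 (a point): the next bay, like bay1, 63 mm further to the carrier's +y than bay3
- bay5 (a point): the next bay, like bay1, 63 mm further to the carrier's +y than bay4
- fitted1: a module fitted in a bay at the start (None if absent): green board 80 x 54 x 6 mm (x, y, z), on its middle a finned grey heat sink 44 x 24 x 34 mm (x, y, z; top 40 mm above the underside; grip it across its 24 mm sides), orange plug 30 mm wide, 10 mm high at the +x end, a few parts up to 10 mm high near the ends; about 160 g. Origin: centre of the underside, z up
- failed: the failed module, like fitted1 but with a red label on the top and one side of its heat sink; in one of the bays at the start
- reject_tray: open red plastic tray, fixed, on the robot's left: 150 x 120 x 32 mm outside (x, y, z), walls and floor 4 mm. Origin: centre of its underside
- fitted2: another module fitted in another bay, like fitted1 (None if absent)
- fitted3: another module fitted in another bay, like fitted1 (None if absent)
- fitted4: another module fitted in another bay, like fitted1 (None if absent)
- spare1: a spare module, exactly like fitted1, lying flat on the bench on the robot's right, plug pointing away from the robot within about 30 degrees of world +x
- spare2: another spare module, like spare1
- spare3: another spare module, like spare1
- spare4: another spare module, like spare1
- solder_reel: a solder reel, 60 mm across, 45 mm high, standing beyond the spares; not part of the job. Origin: centre of its underside
- tip_cleaner: a round black tip cleaner with brass wool, 64 mm across, 48 mm high, on this side of the spares; not part of the job. Origin: centre of its underside
- multimeter: a yellow multimeter, 160 x 78 x 47 mm, lying; not part of the job. Origin: centre of its underside
- flux_bottle: an amber flux bottle, 48 mm across, 110 mm high; not part of the job. Origin: centre of its underside
- screwdriver: a screwdriver with a blue handle, lying; not part of the job. Origin: centre of its underside

How it is judged:
On the way, in this order (a step that is already met when the one before it is completed fails the run):
1. the knob is loosened until the clamp rail is open by 9 mm or more (value of joint clamp_rail above 0.009 m), for 0.2 s.
2. with the clamp rail still open by 7 mm or more, the failed module lies flat in the red tray and all five bays hold a good module, flat, within 15 mm of its place, plug towards the contact rail (value of joint clamp_rail above 0.007 m and horizontal distance between failed and reject_tray below 0.045 m and height (world z) of failed below 0.02 m and angle between failed's own z axis and vertical below 0.2 rad and ((distance between fitted1 and bay1 below 0.015 m and x of knob_grip in the frame of fitted1 below -0.05 m and angle between fitted1's own z axis and vertical below 0.07 rad) or (distance between fitted2 and bay1 below 0.015 m and x of knob_grip in the frame of fitted2 below -0.05 m and angle between fitted2's own z axis and vertical below 0.07 rad) or (distance between fitted3 and bay1 below 0.015 m and x of knob_grip in the frame of fitted3 below -0.05 m and angle between fitted3's own z axis and vertical below 0.07 rad) or (distance between fitted4 and bay1 below 0.015 m and x of knob_grip in the frame of fitted4 below -0.05 m and angle between fitted4's own z axis and vertical below 0.07 rad) or (distance between spare1 and bay1 below 0.015 m and x of knob_grip in the frame of spare1 below -0.05 m and angle between spare1's own z axis and vertical below 0.07 rad) or (distance between spare2 and bay1 below 0.015 m and x of knob_grip in the frame of spare2 below -0.05 m and angle between spare2's own z axis and vertical below 0.07 rad) or (distance between spare3 and bay1 below 0.015 m and x of knob_grip in the frame of spare3 below -0.05 m and angle between spare3's own z axis and vertical below 0.07 rad) or (distance between spare4 and bay1 below 0.015 m and x of knob_grip in the frame of spare4 below -0.05 m and angle between spare4's own z axis and vertical below 0.07 rad)) and ((distance between fitted1 and bay2 below 0.015 m and x of knob_grip in the frame of fitted1 below -0.05 m and angle between fitted1's own z axis and vertical below 0.07 rad) or (distance between fitted2 and bay2 below 0.015 m and x of knob_grip in the frame of fitted2 below -0.05 m and angle between fitted2's own z axis and vertical below 0.07 rad) or (distance between fitted3 and bay2 below 0.015 m and x of knob_grip in the frame of fitted3 below -0.05 m and angle between fitted3's own z axis and vertical below 0.07 rad) or (distance between fitted4 and bay2 below 0.015 m and x of knob_grip in the frame of fitted4 below -0.05 m and angle between fitted4's own z axis and vertical below 0.07 rad) or (distance between spare1 and bay2 below 0.015 m and x of knob_grip in the frame of spare1 below -0.05 m and angle between spare1's own z axis and vertical below 0.07 rad) or (distance between spare2 and bay2 below 0.015 m and x of knob_grip in the frame of spare2 below -0.05 m and angle between spare2's own z axis and vertical below 0.07 rad) or (distance between spare3 and bay2 below 0.015 m and x of knob_grip in the frame of spare3 below -0.05 m and angle between spare3's own z axis and vertical below 0.07 rad) or (distance between spare4 and bay2 below 0.015 m and x of knob_grip in the frame of spare4 below -0.05 m and angle between spare4's own z axis and vertical below 0.07 rad)) and ((distance between fitted1 and bay3 below 0.015 m and x of knob_grip in the frame of fitted1 below -0.05 m and angle between fitted1's own z axis and vertical below 0.07 rad) or (distance between fitted2 and bay3 below 0.015 m and x of knob_grip in the frame of fitted2 below -0.05 m and angle between fitted2's own z axis and vertical below 0.07 rad) or (distance between fitted3 and bay3 below 0.015 m and x of knob_grip in the frame of fitted3 below -0.05 m and angle between fitted3's own z axis and vertical below 0.07 rad) or (distance between fitted4 and bay3 below 0.015 m and x of knob_grip in the frame of fitted4 below -0.05 m and angle between fitted4's own z axis and vertical below 0.07 rad) or (distance between spare1 and bay3 below 0.015 m and x of knob_grip in the frame of spare1 below -0.05 m and angle between spare1's own z axis and vertical below 0.07 rad) or (distance between spare2 and bay3 below 0.015 m and x of knob_grip in the frame of spare2 below -0.05 m and angle between spare2's own z axis and vertical below 0.07 rad) or (distance between spare3 and bay3 below 0.015 m and x of knob_grip in the frame of spare3 below -0.05 m and angle between spare3's own z axis and vertical below 0.07 rad) or (distance between spare4 and bay3 below 0.015 m and x of knob_grip in the frame of spare4 below -0.05 m and angle between spare4's own z axis and vertical below 0.07 rad)) and ((distance between fitted1 and bay4 below 0.015 m and x of knob_grip in the frame of fitted1 below -0.05 m and angle between fitted1's own z axis and vertical below 0.07 rad) or (distance between fitted2 and bay4 below 0.015 m and x of knob_grip in the frame of fitted2 below -0.05 m and angle between fitted2's own z axis and vertical below 0.07 rad) or (distance between fitted3 and bay4 below 0.015 m and x of knob_grip in the frame of fitted3 below -0.05 m and angle between fitted3's own z axis and vertical below 0.07 rad) or (distance between fitted4 and bay4 below 0.015 m and x of knob_grip in the frame of fitted4 below -0.05 m and angle between fitted4's own z axis and vertical below 0.07 rad) or (distance between spare1 and bay4 below 0.015 m and x of knob_grip in the frame of spare1 below -0.05 m and angle between spare1's own z axis and vertical below 0.07 rad) or (distance between spare2 and bay4 below 0.015 m and x of knob_grip in the frame of spare2 below -0.05 m and angle between spare2's own z axis and vertical below 0.07 rad) or (distance between spare3 and bay4 below 0.015 m and x of knob_grip in the frame of spare3 below -0.05 m and angle between spare3's own z axis and vertical below 0.07 rad) or (distance between spare4 and bay4 below 0.015 m and x of knob_grip in the frame of spare4 below -0.05 m and angle between spare4's own z axis and vertical below 0.07 rad)) and ((distance between fitted1 and bay5 below 0.015 m and x of knob_grip in the frame of fitted1 below -0.05 m and angle between fitted1's own z axis and vertical below 0.07 rad) or (distance between fitted2 and bay5 below 0.015 m and x of knob_grip in the frame of fitted2 below -0.05 m and angle between fitted2's own z axis and vertical below 0.07 rad) or (distance between fitted3 and bay5 below 0.015 m and x of knob_grip in the frame of fitted3 below -0.05 m and angle between fitted3's own z axis and vertical below 0.07 rad) or (distance between fitted4 and bay5 below 0.015 m and x of knob_grip in the frame of fitted4 below -0.05 m and angle between fitted4's own z axis and vertical below 0.07 rad) or (distance between spare1 and bay5 below 0.015 m and x of knob_grip in the frame of spare1 below -0.05 m and angle between spare1's own z axis and vertical below 0.07 rad) or (distance between spare2 and bay5 below 0.015 m and x of knob_grip in the frame of spare2 below -0.05 m and angle between spare2's own z axis and vertical below 0.07 rad) or (distance between spare3 and bay5 below 0.015 m and x of knob_grip in the frame of spare3 below -0.05 m and angle between spare3's own z axis and vertical below 0.07 rad) or (distance between spare4 and bay5 below 0.015 m and x of knob_grip in the frame of spare4 below -0.05 m and angle between spare4's own z axis and vertical below 0.07 rad))), for 0.2 s.
3. the knob is screwed home, within 0.25 rad of the stop (value of joint clamp_knob between -0.25 and 0.25 rad), for 0.2 s.
At the end, for the whole second after the job is handed in: knob within 0.25 rad of home, clamp rail shut within 1 mm; a good module in each bay, flat within 4 degrees, within 7 mm of its place, plug to the contact rail; modules fitted at the start within 12 mm of where they were; failed one flat in the red tray, within 45 mm of its middle; all at rest (all of step 3 and horizontal distance between failed and reject_tray below 0.045 m and height (world z) of failed below 0.02 m and angle between failed's own z axis and vertical below 0.2 rad and value of joint clamp_rail below 0.001 m and ((distance between fitted1 and bay1 below 0.007 m and x of knob_grip in the frame of fitted1 below -0.05 m and angle between fitted1's own z axis and vertical below 0.07 rad) or (distance between fitted2 and bay1 below 0.007 m and x of knob_grip in the frame of fitted2 below -0.05 m and angle between fitted2's own z axis and vertical below 0.07 rad) or (distance between fitted3 and bay1 below 0.007 m and x of knob_grip in the frame of fitted3 below -0.05 m and angle between fitted3's own z axis and vertical below 0.07 rad) or (distance between fitted4 and bay1 below 0.007 m and x of knob_grip in the frame of fitted4 below -0.05 m and angle between fitted4's own z axis and vertical below 0.07 rad) or (distance between spare1 and bay1 below 0.007 m and x of knob_grip in the frame of spare1 below -0.05 m and angle between spare1's own z axis and vertical below 0.07 rad) or (distance between spare2 and bay1 below 0.007 m and x of knob_grip in the frame of spare2 below -0.05 m and angle between spare2's own z axis and vertical below 0.07 rad) or (distance between spare3 and bay1 below 0.007 m and x of knob_grip in the frame of spare3 below -0.05 m and angle between spare3's own z axis and vertical below 0.07 rad) or (distance between spare4 and bay1 below 0.007 m and x of knob_grip in the frame of spare4 below -0.05 m and angle between spare4's own z axis and vertical below 0.07 rad)) and ((distance between fitted1 and bay2 below 0.007 m and x of knob_grip in the frame of fitted1 below -0.05 m and angle between fitted1's own z axis and vertical below 0.07 rad) or (distance between fitted2 and bay2 below 0.007 m and x of knob_grip in the frame of fitted2 below -0.05 m and angle between fitted2's own z axis and vertical below 0.07 rad) or (distance between fitted3 and bay2 below 0.007 m and x of knob_grip in the frame of fitted3 below -0.05 m and angle between fitted3's own z axis and vertical below 0.07 rad) or (distance between fitted4 and bay2 below 0.007 m and x of knob_grip in the frame of fitted4 below -0.05 m and angle between fitted4's own z axis and vertical below 0.07 rad) or (distance between spare1 and bay2 below 0.007 m and x of knob_grip in the frame of spare1 below -0.05 m and angle between spare1's own z axis and vertical below 0.07 rad) or (distance between spare2 and bay2 below 0.007 m and x of knob_grip in the frame of spare2 below -0.05 m and angle between spare2's own z axis and vertical below 0.07 rad) or (distance between spare3 and bay2 below 0.007 m and x of knob_grip in the frame of spare3 below -0.05 m and angle between spare3's own z axis and vertical below 0.07 rad) or (distance between spare4 and bay2 below 0.007 m and x of knob_grip in the frame of spare4 below -0.05 m and angle between spare4's own z axis and vertical below 0.07 rad)) and ((distance between fitted1 and bay3 below 0.007 m and x of knob_grip in the frame of fitted1 below -0.05 m and angle between fitted1's own z axis and vertical below 0.07 rad) or (distance between fitted2 and bay3 below 0.007 m and x of knob_grip in the frame of fitted2 below -0.05 m and angle between fitted2's own z axis and vertical below 0.07 rad) or (distance between fitted3 and bay3 below 0.007 m and x of knob_grip in the frame of fitted3 below -0.05 m and angle between fitted3's own z axis and vertical below 0.07 rad) or (distance between fitted4 and bay3 below 0.007 m and x of knob_grip in the frame of fitted4 below -0.05 m and angle between fitted4's own z axis and vertical below 0.07 rad) or (distance between spare1 and bay3 below 0.007 m and x of knob_grip in the frame of spare1 below -0.05 m and angle between spare1's own z axis and vertical below 0.07 rad) or (distance between spare2 and bay3 below 0.007 m and x of knob_grip in the frame of spare2 below -0.05 m and angle between spare2's own z axis and vertical below 0.07 rad) or (distance between spare3 and bay3 below 0.007 m and x of knob_grip in the frame of spare3 below -0.05 m and angle between spare3's own z axis and vertical below 0.07 rad) or (distance between spare4 and bay3 below 0.007 m and x of knob_grip in the frame of spare4 below -0.05 m and angle between spare4's own z axis and vertical below 0.07 rad)) and ((distance between fitted1 and bay4 below 0.007 m and x of knob_grip in the frame of fitted1 below -0.05 m and angle between fitted1's own z axis and vertical below 0.07 rad) or (distance between fitted2 and bay4 below 0.007 m and x of knob_grip in the frame of fitted2 below -0.05 m and angle between fitted2's own z axis and vertical below 0.07 rad) or (distance between fitted3 and bay4 below 0.007 m and x of knob_grip in the frame of fitted3 below -0.05 m and angle between fitted3's own z axis and vertical below 0.07 rad) or (distance between fitted4 and bay4 below 0.007 m and x of knob_grip in the frame of fitted4 below -0.05 m and angle between fitted4's own z axis and vertical below 0.07 rad) or (distance between spare1 and bay4 below 0.007 m and x of knob_grip in the frame of spare1 below -0.05 m and angle between spare1's own z axis and vertical below 0.07 rad) or (distance between spare2 and bay4 below 0.007 m and x of knob_grip in the frame of spare2 below -0.05 m and angle between spare2's own z axis and vertical below 0.07 rad) or (distance between spare3 and bay4 below 0.007 m and x of knob_grip in the frame of spare3 below -0.05 m and angle between spare3's own z axis and vertical below 0.07 rad) or (distance between spare4 and bay4 below 0.007 m and x of knob_grip in the frame of spare4 below -0.05 m and angle between spare4's own z axis and vertical below 0.07 rad)) and ((distance between fitted1 and bay5 below 0.007 m and x of knob_grip in the frame of fitted1 below -0.05 m and angle between fitted1's own z axis and vertical below 0.07 rad) or (distance between fitted2 and bay5 below 0.007 m and x of knob_grip in the frame of fitted2 below -0.05 m and angle between fitted2's own z axis and vertical below 0.07 rad) or (distance between fitted3 and bay5 below 0.007 m and x of knob_grip in the frame of fitted3 below -0.05 m and angle between fitted3's own z axis and vertical below 0.07 rad) or (distance between fitted4 and bay5 below 0.007 m and x of knob_grip in the frame of fitted4 below -0.05 m and angle between fitted4's own z axis and vertical below 0.07 rad) or (distance between spare1 and bay5 below 0.007 m and x of knob_grip in the frame of spare1 below -0.05 m and angle between spare1's own z axis and vertical below 0.07 rad) or (distance between spare2 and bay5 below 0.007 m and x of knob_grip in the frame of spare2 below -0.05 m and angle between spare2's own z axis and vertical below 0.07 rad) or (distance between spare3 and bay5 below 0.007 m and x of knob_grip in the frame of spare3 below -0.05 m and angle between spare3's own z axis and vertical below 0.07 rad) or (distance between spare4 and bay5 below 0.007 m and x of knob_grip in the frame of spare4 below -0.05 m and angle between spare4's own z axis and vertical below 0.07 rad)) and distance of each of fitted1, fitted2, fitted3, fitted4 from where it was at the start of the episode below 0.012 m and linear speed of each of spare1, spare2, spare3, spare4, failed below 0.02 m/s); the robot touches nothing.
It fails at once if one of the other things on the bench (solder reel, tip cleaner, multimeter, flux bottle, screwdriver) is moved by more than 5 cm (distance of any of solder_reel, tip_cleaner, multimeter, flux_bottle, screwdriver from where it was at the start of the episode above 0.05 m).
It fails at once if the flux bottle or the solder reel is knocked over (angle between any of flux_bottle, solder_reel's own z axis and vertical above 0.6 rad).
Of fitted1, fitted2, fitted3, fitted4 only 1 to 3 are there at a start; the rules pass over those that are not, and their reading is None.
At some moment in a run one of spare1, spare2, spare3, spare4 may be knocked a few centimetres aside while the robot is not near it.
Once in a run the grip may slacken for a moment while it holds something.
It also fails if it takes over 210 s, if anything falls off the work surface, if the arm or the gripper's body presses on something with over 40 N, if the wrist force passes 120 N, or if a joint passes its speed limit or range.

## Working session

There is one attempt and no reset: what is moved stays moved. The work goes in short steps, Python scripts to look and compute and a tool call to move; the robot and the scene stay as the last step left them, time stands still between calls to the robot, and variables do not carry over. Pictures are saved under pics/ and viewed, at most 14 in all, crops included, and the job is handed in when it is done.

Besides the shell and the picture viewer there is one more tool, called after "Request:" by a JSON object that holds its "op" and its "data". move_arm: Moves the arm, as the interface text tells. Its arguments: {"type":"object","properties":{"motion":{"type":"array","items":{"type":"array","items":{"type":"number"}}},"newtons":{"type":"number"}},"required":["motion"]}

```bash
mkdir -p pics; ls; cat > h.py <<'E'
import numpy as np, cv2
from scipy.spatial.transform import Rotation as R
from plant import r, eyes, finish_job
def snap(n, f=None):
    s=eyes.snapshot(n)
    if f: cv2.imwrite('pics/'+f, s['frame'][:,:,::-1])
    return s
def cloud(s):
    K=s['intrinsics']; z=s['z_map']; v,u=np.mgrid[:480,:640]
    P=np.stack([(u-K[0,2])/K[0,0]*z,(v-K[1,2])/K[1,1]*z,z],-1)
    T=np.linalg.inv(s['world_to_cam']); W=P@T[:3,:3].T+T[:3,3]
    W[z==0]=np.nan
    return W
E
python3 - <<'E'
from h import *
st=r.get_state(); print({k:np.round(v,3) for k,v in st.items()})
s=snap('top','top0.png'); s2=snap('scene','scene0.png')
for x in (s,s2): print(x['intrinsics'],np.linalg.inv(x['world_to_cam']).round(3))
np.savez('top0.npz',**s)
E
```

```text
pics
{'clock': np.float64(0.0), 'q': array([-1.265,  0.69 , -0.195,  1.566,  0.157,  0.903, -0.215]), 'qd': array([-0.001,  0.001,  0.   ,  0.   , -0.001, -0.   , -0.002]), 'joint_torque': array([-1.0000e-03, -5.2756e+01, -1.2670e+00, -1.5343e+01, -5.3000e-02,
        7.0000e-03,  0.0000e+00]), 'tool_pos': array([0.168, 0.601, 0.204]), 'eef_rot': array([ 0.135,  0.991, -0.001, -0.   ]), 'contact_force': array([-0.277, -0.077, -0.223]), 'moment': array([ 0.054, -0.015,  0.026]), 'finger_force': np.float64(0.0), 'opening': np.float64(1.0)}
[[469.46761333   0.         313.17181156]
 [  0.         469.46761333 241.28901687]
 [  0.           0.           1.        ]] [[ 0.024 -0.992  0.127  0.407]
 [-1.    -0.022  0.02  -0.008]
 [-0.017 -0.127 -0.992  1.156]
 [ 0.     0.     0.     1.   ]]
[[520.69995051   0.         317.27012676]
 [  0.         520.69995051 233.99366843]
 [  0.           0.           1.        ]] [[ 0.832  0.326 -0.449  1.172]
 [ 0.555 -0.478  0.681 -0.981]
 [ 0.007 -0.816 -0.579  0.916]
 [ 0.     0.     0.     1.   ]]
```

View pics/top0.png

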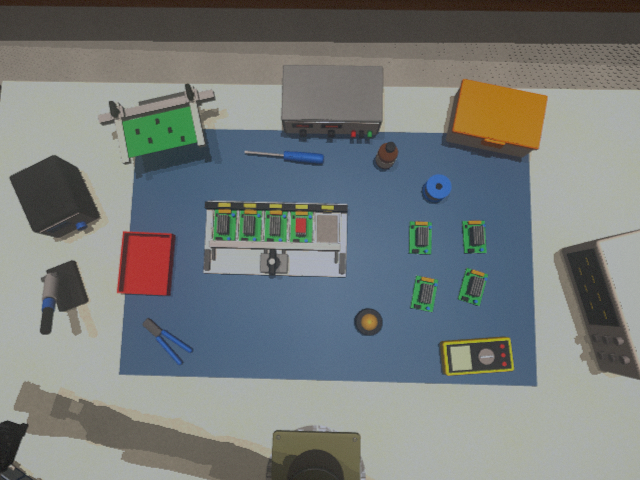

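View pics/scene0.png

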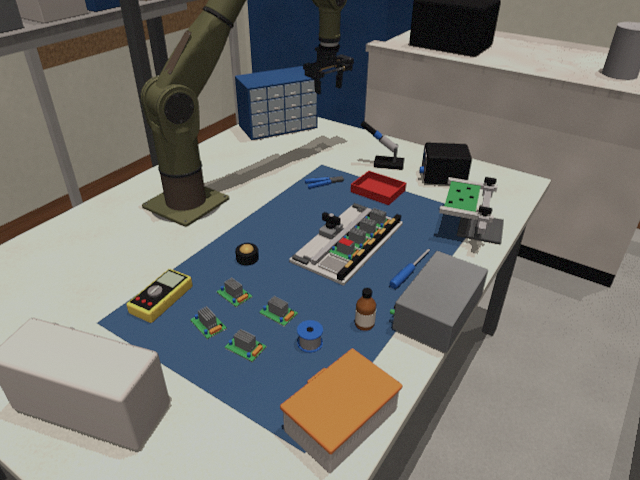

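The top view shows the carrier, with a red-labelled failed module in the second bay from the right (bay2, ~301,228) and an empty bay1 (~327,230). The good modules are in bays 3–5 and the knob is at (272,262). The red tray is at (146,264), and four spares are at (421,237), (475,236), (425,293) and (473,286).

```bash
cat >> h.py <<'E'
def blobs(W,lo,hi,box,minn=20):
    m=((W[...,2]>lo)&(W[...,2]<hi)&(W[...,0]>box[0])&(W[...,0]<box[1])&(W[...,1]>box[2])&(W[...,1]<box[3])).astype(np.uint8)
    n,l,st,_=cv2.connectedComponentsWithStats(m,connectivity=4)
    out=[]
    for i in range(1,n):
        if st[i,4]<minn: continue
        P=W[l==i]; (c,sz,a)=cv2.minAreaRect((P[:,:2]*1000).astype(np.float32))
        if sz[0]<sz[1]: sz=sz[::-1]; a+=90
        a=(a+90)%180-90
        out.append((np.round(c,1),np.round(sz,1),round(a,1),np.round(np.median(P[:,2])*1000,1),np.round(P[:,:2].mean(0)*1000,1),len(P)))
    return out
E
python3 - <<'E'
from h import *
s=np.load('top0.npz'); W=cloud(s); f=s['frame']
def show(t,b):
    print(t); [print(*x) for x in b]
show('knob',blobs(W,.066,.085,(.2,.6,-.1,.3)))
show('fit',blobs(W,.044,.06,(.35,.6,-.1,.35)))
show('rail',blobs(W,.028,.04,(.3,.6,-.15,.35)))
show('spares',blobs(W,.032,.046,(.1,.6,-.5,-.12)))
show('boards',blobs(W,.003,.06,(.1,.7,-.5,-.1)))
show('tray',blobs(W,.025,.04,(.25,.6,.25,.5)))
# green boards of spares, red
hsv=cv2.cvtColor(f,cv2.COLOR_RGB2HSV)
def col(t,m,box):
    m=(m&(W[...,0]>box[0])&(W[...,0]<box[1])&(W[...,1]>box[2])&(W[...,1]<box[3])).astype(np.uint8)
    n,l,st,_=cv2.connectedComponentsWithStats(m)
    for i in range(1,n):
        if st[i,4]<15: continue
        P=W[l==i]; P=P[~np.isnan(P[:,0])]; print(t,(P.mean(0)*1000).round(1),((P.max(0)+P.min(0))*500).round(1),((P.max(0)-P.min(0))*1000).round(),len(P))
H,S,V=[hsv[...,i] for i in range(3)]
col('orange',(H>5)&(H<20)&(S>150)&(V>120),(.2,.6,-.5,.3))
col('tray',((H<6)|(H>174))&(S>150)&(V>60),(.2,.6,.2,.6))
E
```

```text
knob
[496.6 108.1] [58.5 14.5] 1.1 73.2 [496.1 107.7] 167
fit
[582.5 233.5] [34.2 24.9] 1.6 49.9 [581.9 233.6] 111
[581.9 178.9] [33.9  8.2] 0.1 50.2 [579.4 178.8] 44
[582.2 164.7] [34.5 12.6] 1.5 50.1 [583.1 164.7] 69
[582.1 107.2] [35.6 12.5] 1.8 50.9 [582.5 107.3] 61
[582.  45.] [34.4 21.8] 1.5 52.3 [582.9  44.9] 142
[500.6  97.4] [34.7  7.3] 1.1 48.7 [498.1  98.2] 39
rail
[542.2  37.6] [176.3  26.3] 87.8 30.1 [540.   37.5] 397
[541.6 195.5] [139.5  20.9] 88.9 29.9 [540.5 195. ] 306
[496.8 130.7] [45.8 20.9] -1.8 33.4 [495.5 131. ] 147
[496.6  88.7] [43.9 26.1] 0.6 33.4 [496.1  86.8] 187
[ 362.  -120.5] [60.6 59.2] 1.1 35.7 [ 362.7 -120.9] 420
spares
[ 574.3 -381.4] [44.3 25.9] 0.2 37.8 [ 574.4 -381. ] 193
[ 569.4 -248.8] [43.9 24.4] -2.7 38.8 [ 569.  -248.8] 159
[ 452.3 -374.7] [44.3 25.5] -14.5 38.3 [ 452.3 -375.4] 190
[ 432.7 -258.1] [44.1 25.1] -10.2 38.8 [ 432.9 -257.9] 163
[ 362.4 -136.5] [60.3 31.7] 0.7 36.7 [ 363.2 -135.2] 256
[ 290.  -375.3] [159.1  77.6] -84.7 37.6 [ 290.1 -374.1] 2183
boards
[ 680.3 -291.3] [70.4 39.4] -89.5 44.7 [ 680.9 -283.1] 419
[ 569.7 -249.8] [85.5 59.7] -2.1 10.0 [ 568.  -246.5] 709
[ 571.6 -381.2] [90.7 59.6] -0.3 11.4 [ 573.  -377.2] 711
[ 455.9 -376.4] [92.7 61.1] -22.0 10.7 [ 451.9 -371.8] 745
[ 433.4 -258.1] [88.4 58.1] -10.9 9.7 [ 432.6 -255.5] 729
[ 359.8 -127. ] [69.5 53.5] 0.3 37.1 [ 362.8 -124.2] 536
[ 286.6 -382.7] [177.4  89.7] -85.3 37.2 [ 291.2 -371.4] 2519
tray
[489.9 421.5] [150.  122.8] -1.4 30.7 [490.8 422.7] 485
[541.5 257.9] [15.4 15.4] -86.6 29.0 [541.7 257.6] 49
orange [ 362.8 -121.6   44.9] [ 363.4 -120.8   43.5] [30. 28. 15.] 84
tray [488.5 425.6   6.4] [490.  421.6  15.8] [150. 123.  40.] 2635
```

```bash
cat >> h.py <<'E'
def yaw_now(q):
    y=R.from_quat(q).as_matrix()[:,1]; return np.degrees(np.arctan2(y[1],y[0]))
def plan(wps, start=None):
    """wps: (x,y,z mm, yaw deg of closing axis, closure[, nrows]) -> prints calls; start=(x,y,z,yaw)"""
    st=r.get_state()
    p=np.r_[st['tool_pos']*1000,yaw_now(st['eef_rot'])] if start is None else np.array(start,float)
    print('at',p.round(1),'q7',st['q'][6].round(2),'t',st['clock'].round(1))
    for w in wps:
        t=np.array(w[:4],float); dy=(t[3]-p[3]+90)%180-90
        if len(w)>6: dy=t[3]-p[3]
        n=max(int(np.ceil(max(np.linalg.norm(t[:3]-p[:3])/58,abs(dy)/10.4))),w[5] if len(w)>5 else 1)
        k=0
        while k<n:
            m=min(5,n-k); ya=np.radians(p[3]+dy*k/n)
            ey=np.array([np.cos(ya),np.sin(ya),0]); ez=np.array([0,0,-1]); ex=np.cross(ey,ez)
            d=(t[:3]-p[:3])/n
            print([[round(float(v),1) for v in (d@ex*i,d@ey*i,d@ez*i,0,0,-dy/n*i,w[4])] for i in range(1,m+1)])
            k+=m
        p=np.r_[t[:3],p[3]+dy]
        print('  ->',p.round(1))
def wcloud(s):
    K=s['intrinsics']; z=s['z_map']; v,u=np.mgrid[:480,:640]
    a=(u-K[0,2])/K[0,0]; b=(v-K[1,2])/K[1,1]; th=np.hypot(a,b); k=np.tan(np.minimum(th,1.5))/np.maximum(th,1e-9)
    P=np.stack([a*k*z,b*k*z,z],-1)
    T=np.linalg.inv(s['world_to_cam']); W=P@T[:3,:3].T+T[:3,3]; W[z==0]=np.nan
    return W
E
python3 - <<'E'
from h import *
plan([(497,108,230,91,0.3)])
E
```

```text
Traceback (most recent call last):
  File "h.py", line 31, in plan
    print('at',p.round(1),'q7',st['q'][6].round(2),'t',st['clock'].round(1))
                                                       ^^^^^^^^^^^^^^^^^
AttributeError: 'float' object has no attribute 'round'
```

```bash
sed -i "s/st\['clock'\].round(1)/round(float(st['clock']),1)/" h.py
python3 - <<'E'
from h import *
plan([(497,108,230,91,0.3)])
E
```

```text
at [167.6 601.4 203.9  74.4] q7 -0.22 t 0.1
[[-40.9, -35.2, -2.4, 0.0, 0.0, -1.5, 0.3], [-81.8, -70.4, -4.7, 0.0, 0.0, -3.0, 0.3], [-122.6, -105.5, -7.1, 0.0, 0.0, -4.5, 0.3], [-163.5, -140.7, -9.5, 0.0, 0.0, -6.0, 0.3], [-204.4, -175.9, -11.9, 0.0, 0.0, -7.5, 0.3]]
[[-35.9, -40.2, -2.4, 0.0, 0.0, -1.5, 0.3], [-71.8, -80.5, -4.7, 0.0, 0.0, -3.0, 0.3], [-107.8, -120.7, -7.1, 0.0, 0.0, -4.5, 0.3], [-143.7, -160.9, -9.5, 0.0, 0.0, -6.0, 0.3], [-179.6, -201.2, -11.9, 0.0, 0.0, -7.5, 0.3]]
[[-30.3, -44.6, -2.4, 0.0, 0.0, -1.5, 0.3]]
  -> [497. 108. 230.  91.]
```

Request:
{"op": "move_arm", "data": {"motion": [[-41,-35,-2,0,0,-1.5,0.3],[-82,-70,-5,0,0,-3,0.3],[-123,-105,-7,0,0,-4.5,0.3],[-163,-141,-9,0,0,-6,0.3],[-204,-176,-12,0,0,-7.5,0.3]], "newtons": 40}}

```text
clock: 0.72
tool_pos: [0.3177, 0.376, 0.2165]
eef_rot: [0.07, 0.998, -0.0, -0.0]
contact_force: [0.6, -0.4, -0.5]
opening: 0.698
finger_force: 0.0
```

Request:
{"op": "move_arm", "data": {"motion": [[-36,-40,-2,0,0,-1.5,0.3],[-72,-80,-5,0,0,-3,0.3],[-108,-121,-7,0,0,-4.5,0.3],[-144,-161,-9,0,0,-6,0.3],[-180,-201,-12,0,0,-7.5,0.3]]}}

```text
clock: 1.35
tool_pos: [0.4676, 0.1519, 0.2285]
eef_rot: [0.005, 1.0, 0.0, -0.0]
contact_force: [0.6, 0.4, 0.7]
opening: 0.699
finger_force: 0.0
```

Request:
{"op": "move_arm", "data": {"motion": [[-30,-45,-2,0,0,-1.5,0.3],[-30,-45,-2,0,0,-1.5,0.3],[-30,-45,-2,0,0,-1.5,0.3],[-30,-45,-2,0,0,-1.5,0.3]]}}

```text
clock: 1.85
tool_pos: [0.4957, 0.1099, 0.2306]
eef_rot: [-0.01, 1.0, 0.0, -0.0]
contact_force: [0.2, 0.5, 0.2]
opening: 0.702
finger_force: 0.0
```

```bash
python3 - <<'E'
from h import *
s=snap('wrist','w1.png'); W=wcloud(s); np.savez('w1.npz',**s)
print(s['intrinsics'],np.linalg.inv(s['world_to_cam']).round(3))
for t,lo,hi in (('knob',.066,.085),('fit',.044,.062),('rail',.030,.04)):
    print(t); [print(*x) for x in blobs(W,lo,hi,(.4,.7,-.15,.35),60)]
plan([(497,108,120,91,0.6),(497,108,50,91,0.6)])
E
```

```text
[[371.64829954   0.         318.4211444 ]
 [  0.         371.64829954 237.35754328]
 [  0.           0.           1.        ]] [[-0.02   0.963  0.271  0.426]
 [ 1.     0.019  0.006  0.109]
 [ 0.001  0.271 -0.963  0.413]
 [ 0.     0.     0.     1.   ]]
knob
[495.5 112.1] [59.2 15.5] -0.1 75.6 [494.5 112. ] 1024
fit
[495.5 100.5] [25.8  7.1] 0.9 49.5 [494.8 100.9] 145
[495.6 123.9] [24.2  6.1] 1.5 49.7 [495.3 123.3] 129
[585.4  49.3] [45.3 25. ] 0.7 54.4 [583.6  49.6] 909
[585.9 101.1] [43.9  2.1] 0.4 53.7 [583.  100.9] 99
[586.1 106.4] [44.5  2.2] 0.9 53.9 [584.2 106.4] 126
[586.1 111.7] [44.5  2.1] 1.0 53.8 [584.7 111.8] 89
[585.8 116.9] [44.   2.1] 1.0 53.8 [583.5 116.7] 93
[585.7 164. ] [44.7  3.3] -1.1 53.3 [585.5 163.6] 144
[585.9 122.8] [43.9  2.3] 0.1 53.6 [585.2 122.7] 104
[586.  177.4] [45.5 19.2] 1.4 53.1 [585.  177.3] 606
[581.3 237.7] [34.  25.3] 0.5 52.6 [576.3 239.1] 497
rail
[495.6  91. ] [45.8 24.7] -0.9 35.8 [494.8  90. ] 902
[495.8 133.6] [46.2 23.6] -0.1 35.8 [494.8 134.4] 886
[544.1 112.2] [316.9  26. ] 89.8 31.9 [539.7 112.7] 4120
[632.6 -52.9] [21.3 15.2] -86.2 35.5 [630.6 -54.7] 152
[633.5 114.8] [167.4  17.8] -90.0 36.2 [632.3 113.2] 1933
at [495.7 109.9 230.6  91.1] q7 1.03 t 1.9
[[-0.6, -0.9, 55.3, 0.0, 0.0, 0.1, 0.6], [-1.2, -1.9, 110.6, 0.0, 0.0, 0.1, 0.6]]
  -> [497. 108. 120.  91.]
[[0.0, 0.0, 35.0, 0.0, 0.0, -0.0, 0.6], [0.0, 0.0, 70.0, 0.0, 0.0, -0.0, 0.6]]
  -> [497. 108.  50.  91.]
```

View pics/w1.png

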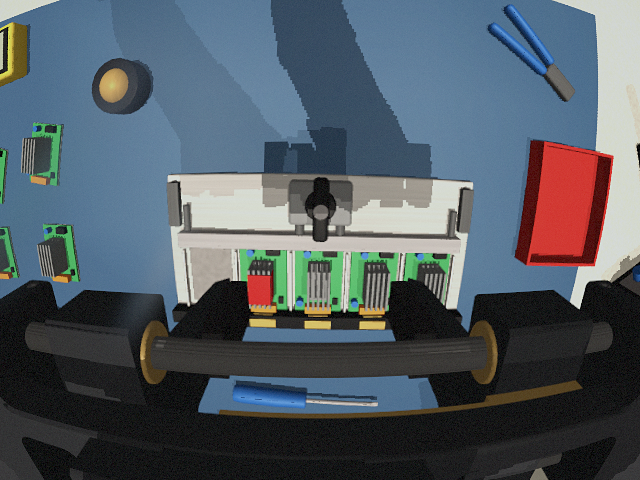

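The wrist view shows the knob at about (320,208), the red module at (262,285), and the spares on the left at (42,155) and (57,253). The wrist and top cameras differ by about 4 mm in y, so I'll use the middle value and feel for the true centre on the knob.

Request:
{"op": "move_arm", "data": {"motion": [[0,0,55,0,0,1,0.45],[0,0,110,0,0,1,0.45],[0,0,145,0,0,1,0.45],[0,0,180,0,0,1,0.45],[0,0,180,0,0,1,0.45]], "newtons": 10}}

```text
clock: 2.52
tool_pos: [0.4945, 0.109, 0.0489]
eef_rot: [-0.001, 1.0, -0.001, -0.002]
contact_force: [0.3, 0.6, 0.3]
opening: 0.55
finger_force: 0.0
```

Request:
{"op": "move_arm", "data": {"motion": [[0,0,0,0,0,0,0.7],[0,0,0,0,0,0,0.9],[0,0,0,0,0,0,0.9],[0,0,0,0,0,0,0.9],[0,0,0,0,0,0,0.9]]}}

```text
clock: 3.15
tool_pos: [0.4967, 0.1082, 0.0508]
eef_rot: [0.001, 1.0, 0.0, 0.0]
contact_force: [-0.4, 0.6, -0.1]
opening: 0.102
finger_force: 0.0
```

```bash
python3 - <<'E'
from h import *
print({k:np.round(v,3) for k,v in r.get_state().items()})
s=snap('wrist','w2.png')
s=snap('scene'); cv2.imwrite('pics/s2.png',cv2.resize(s['frame'][150:300,260:440,::-1],None,fx=4,fy=4))
E
```

```text
{'clock': np.float64(3.15), 'q': array([-0.195,  0.8  , -0.181,  2.035,  0.398,  0.339,  0.871]), 'qd': array([-0.002,  0.005,  0.001,  0.   ,  0.   ,  0.002, -0.001]), 'joint_torque': array([ 1.0000e-02, -4.8228e+01, -9.1100e-01, -6.0310e+00, -9.0000e-03,
        6.8000e-02,  0.0000e+00]), 'tool_pos': array([0.497, 0.108, 0.051]), 'eef_rot': array([0.001, 1.   , 0.   , 0.   ]), 'contact_force': array([-0.369,  0.573, -0.116]), 'moment': array([ 0.038, -0.025, -0.037]), 'finger_force': np.float64(0.0), 'opening': np.float64(0.102)}
```

View pics/s2.png

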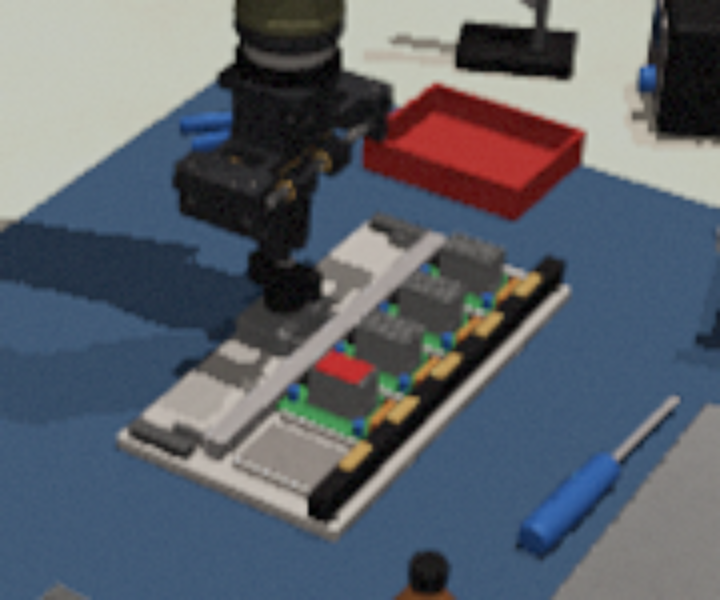

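The fingers straddle the knob (crop ~290,280), but there is no pad force yet. I'll close fully.

Request:
{"op": "move_arm", "data": {"motion": [[0,0,0,0,0,0,1],[0,0,0,0,0,0,1],[0,0,0,0,0,0,1],[0,0,0,0,0,0,1]], "newtons": 10}}

```text
clock: 3.75
tool_pos: [0.4966, 0.1082, 0.0506]
eef_rot: [0.001, 1.0, 0.0, -0.0]
contact_force: [-0.2, 0.1, 0.4]
opening: 0.006
finger_force: 0.0
```

View pics/w2.png

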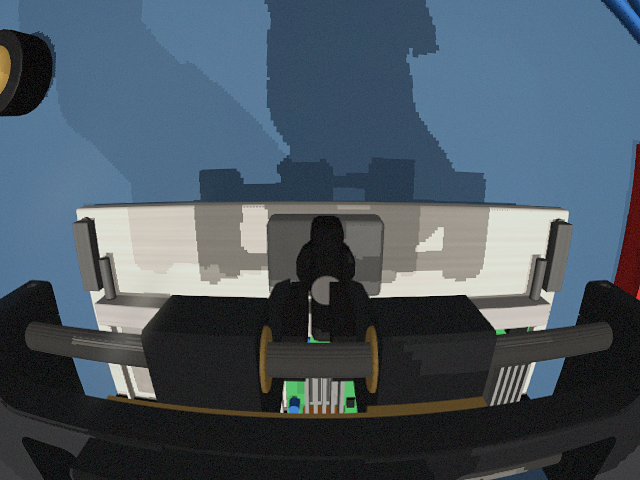

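The wrist view shows the fingers just beyond the knob cap (cap at 327,290), so I'll measure where they are relative to the wing.

```bash
python3 - <<'E'
from h import *
s=snap('wrist'); W=wcloud(s)*1000
cv2.imwrite('pics/w3.png',cv2.resize(s['frame'][200:420,200:460,::-1],None,fx=3,fy=2.7))
for v in range(215,345,8):
    print(v,[tuple(int(a) if a==a else -1 for a in W[v,u]) for u in (290,305,315,327,340,355)])
E
```

```text
215 [(473, 91, 20), (473, 100, 19), (473, 106, 19), (472, 113, 21), (473, 121, 20), (473, 129, 20)]
223 [(474, 92, 35), (474, 101, 35), (466, 106, 65), (466, 112, 68), (467, 118, 63), (474, 128, 36)]
231 [(478, 92, 36), (478, 101, 35), (468, 106, 74), (468, 112, 74), (468, 117, 75), (478, 128, 36)]
239 [(483, 92, 36), (483, 101, 36), (471, 106, 75), (471, 112, 75), (472, 118, 74), (483, 128, 35)]
247 [(487, 92, 36), (485, 101, 44), (475, 106, 74), (475, 112, 76), (475, 118, 75), (488, 128, 35)]
255 [(492, 92, 35), (487, 101, 50), (479, 106, 74), (478, 112, 76), (479, 118, 74), (492, 128, 36)]
263 [(497, 92, 34), (-1, -1, -1), (483, 106, 74), (482, 112, 76), (483, 118, 74), (497, 129, 36)]
271 [(502, 92, 35), (496, 101, 50), (486, 106, 75), (486, 112, 76), (487, 118, 74), (501, 129, 36)]
279 [(506, 92, 36), (501, 101, 49), (490, 106, 75), (490, 112, 77), (485, 117, 88), (506, 129, 36)]
287 [(485, 97, 97), (487, 102, 92), (487, 107, 92), (487, 111, 92), (485, 117, 96), (512, 129, 35)]
295 [(485, 97, 103), (487, 103, 100), (487, 107, 100), (488, 111, 98), (486, 116, 101), (485, 122, 104)]
303 [(485, 98, 110), (487, 103, 107), (487, 107, 107), (487, 111, 107), (487, 116, 107), (462, 116, 158)]
311 [(485, 98, 118), (487, 103, 113), (488, 107, 111), (487, 111, 114), (487, 116, 114), (462, 116, 162)]
319 [(485, 99, 123), (487, 103, 120), (491, 107, 112), (487, 111, 120), (487, 115, 119), (464, 116, 163)]
327 [(486, 99, 127), (486, 104, 127), (487, 107, 125), (486, 111, 126), (487, 115, 125), (464, 115, 165)]
335 [(485, 99, 133), (487, 104, 131), (487, 107, 131), (487, 111, 130), (487, 115, 131), (466, 116, 166)]
343 [(470, 102, 163), (470, 105, 163), (470, 107, 163), (469, 110, 163), (470, 113, 163), (467, 115, 168)]
```

View pics/w3.png

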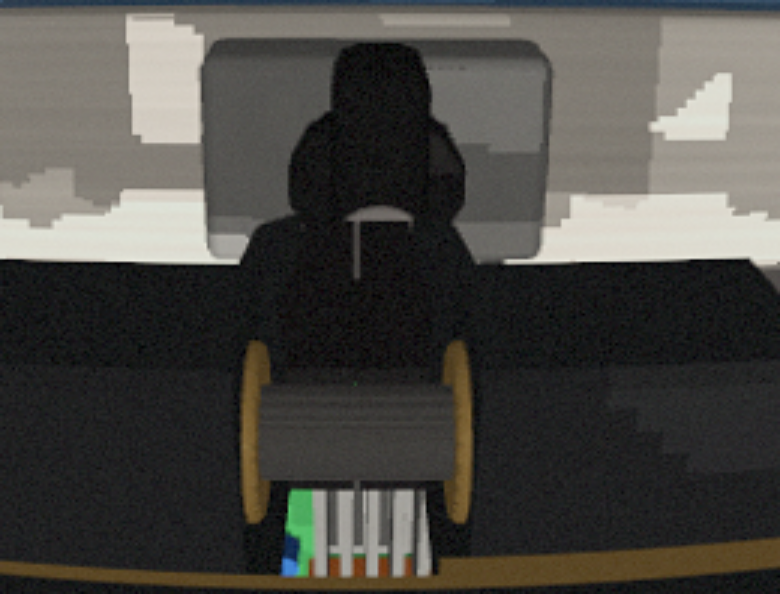

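```bash
python3 - <<'E'
from h import *
s=np.load('w1.npz'); W=wcloud(s)*1000
for u in (190,205,215,225,235,245,395,405,415,425):
    P=W[260:345,u]; m=P[:,2]>110
    i=np.where(m)[0]
    print(u, [(j+260,tuple(P[j].round().astype(int))) for j in i[:3]])
print(np.nanmin(np.where(W[...,2]>110,W[...,2],np.nan)))
T=np.linalg.inv(s['world_to_cam']); print(T[:3,3]*1000, np.degrees(np.arcsin(T[0,2])))
E
```

```text
190 [(np.int64(309), (np.int64(486), np.int64(64), np.int64(297))), (np.int64(310), (np.int64(486), np.int64(64), np.int64(299))), (np.int64(311), (np.int64(486), np.int64(64), np.int64(299)))]
205 [(np.int64(293), (np.int64(486), np.int64(65), np.int64(282))), (np.int64(294), (np.int64(486), np.int64(66), np.int64(285))), (np.int64(295), (np.int64(486), np.int64(66), np.int64(285)))]
215 [(np.int64(283), (np.int64(486), np.int64(67), np.int64(273))), (np.int64(284), (np.int64(486), np.int64(67), np.int64(274))), (np.int64(285), (np.int64(486), np.int64(67), np.int64(275)))]
225 [(np.int64(279), (np.int64(486), np.int64(70), np.int64(267))), (np.int64(280), (np.int64(486), np.int64(70), np.int64(269))), (np.int64(281), (np.int64(486), np.int64(70), np.int64(270)))]
235 [(np.int64(281), (np.int64(487), np.int64(74), np.int64(267))), (np.int64(282), (np.int64(487), np.int64(74), np.int64(268))), (np.int64(283), (np.int64(487), np.int64(75), np.int64(269)))]
245 [(np.int64(281), (np.int64(487), np.int64(78), np.int64(266))), (np.int64(282), (np.int64(487), np.int64(79), np.int64(268))),
[... 229 characters left out ...]
np.int64(142), np.int64(269)))]
405 [(np.int64(281), (np.int64(486), np.int64(147), np.int64(266))), (np.int64(282), (np.int64(486), np.int64(147), np.int64(268))), (np.int64(283), (np.int64(486), np.int64(147), np.int64(270)))]
415 [(np.int64(280), (np.int64(484), np.int64(151), np.int64(270))), (np.int64(281), (np.int64(484), np.int64(151), np.int64(271))), (np.int64(282), (np.int64(484), np.int64(150), np.int64(272)))]
425 [(np.int64(285), (np.int64(484), np.int64(154), np.int64(275))), (np.int64(286), (np.int64(484), np.int64(154), np.int64(276))), (np.int64(287), (np.int64(485), np.int64(154), np.int64(277)))]
265.6643381092356
[426.05191366 108.60391972 412.61443467] 15.697545096222084
```

The camera shows the fingertips about 35 mm above the reported TCP, so the fingers shut above the wing. I'll open, go lower and close again.

Request:
{"op": "move_arm", "data": {"motion": [[0,1,0,0,0,0,0.5],[0,1,0,0,0,0,0.5],[0,1,0,0,0,0,0.5],[0,1,12,0,0,0,0.5],[0,1,24,0,0,0,0.5]]}}

```text
clock: 4.42
tool_pos: [0.4965, 0.1092, 0.0257]
eef_rot: [0.001, 1.0, 0.0, -0.0]
contact_force: [0.2, 0.3, -0.9]
opening: 0.5
finger_force: 0.0
```

Request:
{"op": "move_arm", "data": {"motion": [[0,0,0,0,0,0,1],[0,0,0,0,0,0,1],[0,0,0,0,0,0,1],[0,0,0,0,0,0,1],[0,0,0,0,0,0,1]], "newtons": 8}}

```text
clock: 5.05
tool_pos: [0.4968, 0.1118, 0.0268]
eef_rot: [-0.0, 1.0, 0.002, 0.001]
contact_force: [-0.8, 5.1, -3.0]
opening: 0.169
finger_force: 8.0
```

Now the wing is gripped (0.169 ≈ 15 mm). The knob pulled the tool to y ≈ 112, which matches the wrist camera, so I'll trust that camera and treat the real tips as about 35 mm above the TCP. I'll regrip lower and centred.

Request:
{"op": "move_arm", "data": {"motion": [[0,2,0,0,0,0,0.6],[0,2.5,0,0,0,0,0.6],[0,2.5,8,0,0,0,0.6],[0,2.5,8,0,0,0,1],[0,2.5,8,0,0,0,1]], "newtons": 30}}

```text
clock: 5.68
tool_pos: [0.4965, 0.1115, 0.0184]
eef_rot: [0.001, 1.0, -0.0, -0.0]
contact_force: [0.5, 0.7, 0.1]
opening: 0.197
finger_force: 0.0
```

Request:
{"op": "move_arm", "data": {"motion": [[0,0,0,0,0,0,1],[0,0,0,0,0,0,1],[0,0,0,0,0,0,1]]}}

```text
clock: 6.05
tool_pos: [0.4965, 0.1118, 0.0185]
eef_rot: [0.001, 1.0, 0.0, -0.0]
contact_force: [-0.1, 1.8, -2.6]
opening: 0.167
finger_force: 30.0
```

Request:
{"op": "move_arm", "data": {"motion": [[0,0,0,0,0,-3,1],[0,0,0,0,0,-6,1],[0,0,0,0,0,-6,1]]}}

```text
clock: 6.42
tool_pos: [0.4965, 0.1119, 0.0185]
eef_rot: [-0.052, 0.999, 0.0, -0.0]
contact_force: [0.2, 0.9, -4.8]
opening: 0.167
finger_force: 30.0
```

```bash
python3 - <<'E'
from h import *
st=r.get_state(); print(st['moment'],st['contact_force'],st['q'].round(2),yaw_now(st['eef_rot']))
E
```

```text
[ 0.20691648 -0.01552821  0.02461916] [ 0.20982616  0.90819211 -4.80378776] [-0.22  0.86 -0.16  2.04  0.46  0.27  0.91] 96.00673808898202
```

Anticlockwise gives freely, with no stop moment. I'll carry on.

Request:
{"op": "move_arm", "data": {"motion": [[0,0,0,0,0,-9,1],[0,0,0,0,0,-18,1],[0,0,0,0,0,-27,1],[0,0,0,0,0,-36,1],[0,0,0,0,0,-45,1]]}}

```text
clock: 7.05
tool_pos: [0.4964, 0.1121, 0.0185]
eef_rot: [-0.432, 0.902, 0.0, 0.0]
contact_force: [-1.2, 2.1, -4.4]
opening: 0.165
finger_force: 30.0
```

```bash
python3 - <<'E'
from h import *
st=r.get_state(); print(st['moment'],st['contact_force'],st['q'].round(2),yaw_now(st['eef_rot']))
s=snap('wrist'); W=wcloud(s)
[print(*x) for x in blobs(W,.028,.04,(.4,.7,-.15,.35),60)]
s=snap('top'); W=cloud(s)
[print('t',*x) for x in blobs(W,.026,.036,(.4,.7,-.15,.35),60)]
E
```

```text
[ 0.49371475  0.30627193 -0.20204879] [-1.21045487  2.08182873 -4.38466567] [-0.11  0.87 -0.33  2.04  0.79  0.36  1.38] 141.22976359810392
[522.5  53.2] [202.4  68.4] -66.7 32.3 [519.7  51. ] 13075
[632.5   3.2] [97.1 18.2] 89.8 35.4 [ 6.286e+02 -1.000e-01] 2293
[552.5  36.1] [8.4 7.9] 40.0 29.9 [552.1  36. ] 181
[574.6  39.8] [23.7  3.8] 5.4 33.0 [570.   38.8] 151
[568.7  46.2] [12.3 11.3] -4.6 30.0 [565.7  46.5] 217
[567.8  54. ] [10.   4.2] 1.0 32.9 [564.8  54.1] 79
[611.1  27.6] [9.7 7.7] -12.8 29.9 [610.8  27.7] 122
[566.4  58.4] [7.5 2.5] -21.7 32.3 [564.8  59.2] 75
[633.7  88.1] [39.6 18.6] 90.0 35.9 [632.4  89.4] 975
[538.2 175.4] [47.6 19.2] 89.6 32.0 [536.8 174.1] 1317
[553.3 161.7] [8.9 7.7] 11.1 29.7 [552.9 161.2] 132
[568.4 166.3] [10.2  8.9] 2.5 30.8 [566.8 164. ] 125
t [629.9 234.8] [94.9 26.9] -89.2 32.6 [633.6 234.6] 236
t [629.8  86.7] [193.9  26.8] 90.0 32.5 [630.9  85.7] 454
t [633.8 -38. ] [56.  15.5] -89.9 33.8 [632.7 -41.6] 113
t [539.  247.7] [35.6 19. ] -83.2 29.1 [539.5 248.2] 98
```

The knob is turning against about 0.2 N m and the rail is opening, so it is a right-hand thread.

Request:
{"op": "move_arm", "data": {"motion": [[0,0,0,0,0,-9,1],[0,0,0,0,0,-18,1],[0,0,0,0,0,-27,1],[0,0,0,0,0,-36,1],[0,0,0,0,0,-45,1]]}}

```text
clock: 7.78
tool_pos: [0.4961, 0.1122, 0.0185]
eef_rot: [0.743, -0.669, -0.001, -0.0]
contact_force: [-1.1, 2.3, -4.5]
opening: 0.167
finger_force: 30.0
```

```bash
python3 - <<'E'
from h import *
st=r.get_state(); print(st['moment'],st['contact_force'],st['q'].round(2),yaw_now(st['eef_rot']))
E
```

```text
[ 0.60182957  0.4005238  -0.16285479] [-1.09222542  2.26455617 -4.49424425] [ 0.    0.91 -0.53  2.03  1.01  0.49  1.95] -173.9578977955964
```

Request:
{"op": "move_arm", "data": {"motion": [[0,0,0,0,0,-10,1],[0,0,0,0,0,-20,1],[0,0,0,0,0,-30,1],[0,0,0,0,0,-39,1],[0,0,0,0,0,-48,1]]}}

```text
clock: 8.4
tool_pos: [0.4959, 0.112, 0.0186]
eef_rot: [0.951, -0.309, -0.001, 0.0]
contact_force: [-2.4, 2.5, -5.2]
opening: 0.169
finger_force: 30.1
```

```bash
python3 - <<'E'
from h import *
st=r.get_state(); print(st['moment'],st['contact_force'],st['q'].round(2),yaw_now(st['eef_rot']),st['tool_pos'])
s=snap('wrist'); W=wcloud(s)
[print(*x) for x in blobs(W,.028,.04,(.4,.7,-.15,.35),150)]
s=snap('top'); W=cloud(s)
[print('t',*x) for x in blobs(W,.026,.036,(.4,.7,-.15,.35),60)]
E
```

```text
[0.82123101 0.78144542 0.37658667] [-2.42893386  2.51238826 -5.24284847] [ 0.13  0.97 -0.75  2.03  1.16  0.66  2.66] -125.98136527990054 [0.49586396 0.11203597 0.01855117]
[629.5 161.5] [229.   27.5] 89.7 35.6 [629.7 146.4] 12584
[505.6  69.3] [232.6  64.1] 89.8 32.2 [523.1  73.4] 20197
[611.9  90.4] [8.2 7.8] -42.0 29.8 [611.6  90.4] 226
[585.8  99.6] [44.4  2.7] -3.0 34.2 [585.1  99.6] 425
[552.7  35.9] [8.2 7.5] -80.5 29.9 [552.7  35.9] 243
[611.8 153.5] [8.4 7.7] 49.9 29.8 [612.  153.2] 187
[553.   98.5] [8.2 7.6] 54.6 30.0 [552.9  98.5] 237
[584.7 163. ] [45.8 13.2] -15.8 34.0 [585.4 162.9] 983
[582.1 227.9] [49.6 21.3] -26.6 34.2 [585.5 226. ] 1031
[553.1 161.3] [8.2 8.1] 57.2 29.9 [553.2 161.2] 192
[534.9 211.4] [45.2  6.4] 89.3 31.9 [536.4 212.3] 284
[525.1 263.2] [26.5 12.6] 55.8 32.0 [526.6 262.5] 275
t [630.2 233.8] [97.5 27. ] -89.1 33.0 [633.  234.2] 254
t [629.9  91.6] [193.9  27.2] 90.0 32.7 [631.8  88.3] 473
t [633.8 -36.9] [58.4 15.6] -89.2 33.2 [632.9 -41.6] 115
t [529.8 244.4] [45.3 15.3] -88.7 29.6 [529.4 245.1] 117
```

Rail is about 10 mm open (knob about 2.5 rad), and q7 is at its limit, so I'll release, lift and unwind. Next is the failed module.

```bash
python3 - <<'E'
from h import *
plan([(496,112,100,-126,0.5),(586,49,100,-270,0.5,14,1),(586,49,60,-270,.5)])
E
```

```text
at [ 495.8  112.1   18.5 -126.2] q7 2.65 t 8.5
[[0.1, -0.0, -40.7, 0.0, 0.0, -0.1, 0.5], [0.2, -0.0, -81.5, 0.0, 0.0, -0.2, 0.5]]
  -> [ 496.  112.  100. -126.]
[[7.8, -0.1, 0.0, 0.0, 0.0, 10.3, 0.5], [15.7, -0.3, 0.0, 0.0, 0.0, 20.6, 0.5], [23.5, -0.4, 0.0, 0.0, 0.0, 30.9, 0.5], [31.4, -0.6, 0.0, 0.0, 0.0, 41.1, 0.5], [39.2, -0.7, 0.0, 0.0, 0.0, 51.4, 0.5]]
[[4.8, -6.2, 0.0, 0.0, 0.0, 10.3, 0.5], [9.6, -12.4, 0.0, 0.0, 0.0, 20.6, 0.5], [14.4, -18.7, 0.0, 0.0, 0.0, 30.9, 0.5], [19.1, -24.9, 0.0, 0.0, 0.0, 41.1, 0.5], [23.9, -31.1, 0.0, 0.0, 0.0, 51.4, 0.5]]
[[-1.9, -7.6, 0.0, 0.0, 0.0, 10.3, 0.5], [-3.8, -15.2, 0.0, 0.0, 0.0, 20.6, 0.5], [-5.6, -22.9, 0.0, 0.0, 0.0, 30.9, 0.5], [-7.5, -30.5, 0.0, 0.0, 0.0, 41.1, 0.5]]
  -> [ 586.   49.  100. -270.]
[[0.0, 0.0, 40.0, 0.0, 0.0, -0.0, 0.5]]
  -> [ 586.   49.   60. -270.]
```

Request:
{"op": "move_arm", "data": {"motion": [[0,0,0,0,0,0,0.6],[0,0,0,0,0,0,0.5],[0,0,-30,0,0,0,0.5],[0,0,-60,0,0,0,0.5],[0,0,-82,0,0,0,0.5]]}}

```text
clock: 9.12
tool_pos: [0.497, 0.1111, 0.1017]
eef_rot: [0.951, -0.31, 0.0, 0.0]
contact_force: [-0.5, -0.2, -0.2]
opening: 0.498
finger_force: 0.0
```

Request:
{"op": "move_arm", "data": {"motion": [[8,0,0,0,0,10.3,0.5],[16,0,0,0,0,20.6,0.5],[24,0,0,0,0,30.9,0.5],[31,-1,0,0,0,41.1,0.5],[39,-1,0,0,0,51.4,0.5]]}}

```text
clock: 9.75
tool_pos: [0.5291, 0.0889, 0.1006]
eef_rot: [0.72, -0.694, 0.001, 0.0]
contact_force: [0.5, 0.5, 0.6]
opening: 0.502
finger_force: 0.0
```

Request:
{"op": "move_arm", "data": {"motion": [[5,-6,0,0,0,10.3,0.5],[10,-12,0,0,0,20.6,0.5],[14,-19,0,0,0,30.9,0.5],[19,-25,0,0,0,41.1,0.5],[24,-31,0,0,0,51.4,0.5]]}}

```text
clock: 10.38
tool_pos: [0.5611, 0.0662, 0.1007]
eef_rot: [-0.348, 0.937, -0.001, -0.0]
contact_force: [-0.9, 0.2, 0.3]
opening: 0.498
finger_force: 0.0
```

Request:
{"op": "move_arm", "data": {"motion": [[-2,-8,0,0,0,10.3,0.5],[-4,-15,0,0,0,20.6,0.5],[-6,-23,0,0,0,30.9,0.5],[-7.5,-30.5,0,0,0,41,0.5],[-7.5,-30.5,0,0,0,41,0.5]]}}

```text
clock: 11.0
tool_pos: [0.587, 0.048, 0.1008]
eef_rot: [-0.001, 1.0, -0.001, 0.001]
contact_force: [-0.3, 0.6, 0.7]
opening: 0.503
finger_force: 0.0
```

```bash
python3 - <<'E'
from h import *
s=snap('wrist','w5.png'); W=wcloud(s)
for lo,hi in ((.044,.06),(.03,.04),(.066,.08)):
  print(lo);[print(*x) for x in blobs(W,lo,hi,(.4,.7,-.15,.35),60)]
plan([(586,49,-5,90,0.5)])
E
```

```text
0.044
[486.8 104.8] [45.9  9.1] -35.4 50.0 [490.2 103.7] 564
[505.  122.3] [13.2  3.6] -41.8 49.6 [504.8 122.5] 74
[585.6  49.1] [44.7 25.1] 0.0 54.6 [584.5  48.9] 2309
[586.1 111.8] [44.9 24.9] -0.4 53.0 [584.9 111.5] 2338
[586.3 174.3] [44.8 25.8] -0.5 53.0 [585.2 173. ] 2171
[586.6 237.5] [45.  26.7] -0.6 52.8 [585.6 235.1] 1713
0.03
[495.9 100.1] [45.6 42.7] -0.2 35.8 [492.8  90.8] 2199
[505.2 138.8] [48.5 23.2] -36.1 35.8 [505.9 134.4] 1101
[528.9 112. ] [318.8  17.7] 89.8 32.0 [528.8  95.9] 9585
[585.7 100.5] [44.4  3. ] -0.5 35.3 [585.   99.9] 187
[585.7 162.8] [45.   7.5] -9.1 35.1 [585.3 162.9] 352
[581.5 228.1] [49.8 22.1] -27.9 34.9 [583.5 227.3] 424
[630.4 199.9] [171.4  26.3] 89.7 35.9 [630.9 198.5] 2469
[631.1  48.3] [75.  22.2] -89.6 36.0 [632.2  48.2] 2267
[633.2 -40.1] [46.6 16.8] -89.5 35.8 [630.4 -38.8] 861
0.066
[496.1 111.7] [60.4 15.7] -36.1 75.6 [497. 110.] 2610
at [586.5  48.5 100.8  90.3] q7 0.71 t 11.1
[[0.2, 0.2, 52.9, 0.0, 0.0, 0.1, 0.5], [0.5, 0.5, 105.8, 0.0, 0.0, 0.3, 0.5]]
  -> [586.  49.  -5.  90.]
```

View pics/w5.png

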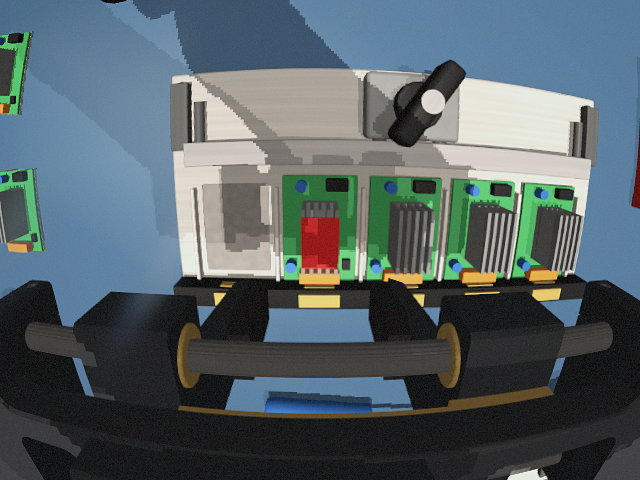

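The wrist view shows the red module at (320,240), the empty bay at (240,230), and the rail open with the knob turned about 144°. The heat sinks line up at y = 49, 112, 174 and 237. I'll grip the failed module.

Request:
{"op": "move_arm", "data": {"motion": [[0,0.5,40,0,0,0,0.5],[0,0.5,80,0,0,0,0.5],[0,0.5,95,0,0,0,0.5],[0,0.5,105,0,0,0,0.5],[0,0.5,105,0,0,0,0.5]]}}

```text
clock: 11.68
tool_pos: [0.5866, 0.0497, -0.0041]
eef_rot: [-0.001, 1.0, 0.0, 0.0]
contact_force: [0.9, -0.9, 0.1]
opening: 0.5
finger_force: 0.0
```

Request:
{"op": "move_arm", "data": {"motion": [[0,0,0,0,0,0,1],[0,0,0,0,0,0,1],[0,0,0,0,0,0,1],[0,0,0,0,0,0,1],[0,0,0,0,0,0,1]], "newtons": 40}}

```text
clock: 12.3
tool_pos: [0.587, 0.0492, -0.0035]
eef_rot: [-0.001, 1.0, -0.0, 0.001]
contact_force: [-0.7, -1.5, 6.4]
opening: 0.27
finger_force: 40.0
```

Request:
{"op": "move_arm", "data": {"motion": [[0,0,-15,0,0,0,1],[0,0,-40,0,0,0,1],[0,0,-80,0,0,0,1],[0,0,-110,0,0,0,1]]}}

```text
clock: 12.8
tool_pos: [0.5864, 0.0498, 0.1076]
eef_rot: [-0.001, 1.0, 0.0, 0.0]
contact_force: [0.5, 0.2, -1.3]
opening: 0.27
finger_force: 4.0
```

Request:
{"op": "move_arm", "data": {"motion": [[12,47,0,0,0,0,1],[24,94,0,0,0,0,1],[36,141,0,0,0,0,1],[48,188,0,0,0,0,1],[60,235,0,0,0,0,1]]}}

```text
clock: 13.42
tool_pos: [0.5251, 0.2857, 0.1062]
eef_rot: [-0.001, 1.0, 0.0, -0.0]
contact_force: [0.2, -0.1, -1.5]
opening: 0.264
finger_force: 40.0
```

Request:
{"op": "move_arm", "data": {"motion": [[12,47,0,0,0,0,1],[24,94,0,0,0,0,1],[37,141,0,0,0,0,1],[37,141,0,0,0,0,1]]}}

```text
clock: 13.92
tool_pos: [0.4845, 0.4313, 0.1068]
eef_rot: [-0.005, 1.0, 0.003, -0.001]
contact_force: [-0.7, -0.3, -1.1]
opening: 0.264
finger_force: 40.0
```

```bash
python3 - <<'E'
from h import *
s=snap('wrist','w6.png'); W=wcloud(s)
[print(*x) for x in blobs(W,.026,.04,(.38,.6,.32,.52),60)]
st=r.get_state(); print(st['opening'],st['finger_force'],st['q'].round(2))
plan([(490,425,-10,90,1)])
E
```

```text
[476.7 425.9] [125.3 121.3] -1.2 33.8 [455.6 424.8] 3343
0.26670781304892405 39.99446991831064 [-0.43  0.92 -0.7   1.56  0.7   0.92  0.21]
at [486.5 427.6 106.2  90.4] q7 0.21 t 14.0
[[-1.2, -0.9, 38.7, 0.0, 0.0, 0.1, 1.0], [-2.3, -1.7, 77.5, 0.0, 0.0, 0.3, 1.0], [-3.5, -2.6, 116.2, 0.0, 0.0, 0.4, 1.0]]
  -> [490. 425. -10.  90.]
```

View pics/w6.png

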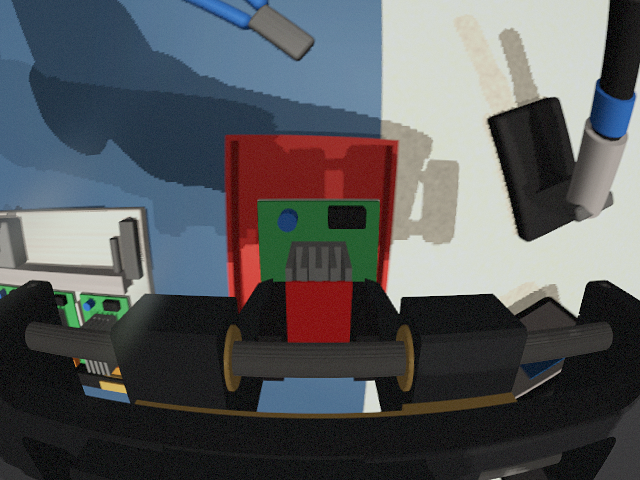

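The red module hangs level over the tray (board ~320,240, tray 230–395). The momentary slackening has already happened and the grip held. I'll lower it.

Request:
{"op": "move_arm", "data": {"motion": [[-2,-1,40,0,0,0,1],[-4,-2,80,0,0,0,1],[-4,-2,105,0,0,0,1],[-4,-2,114,0,0,0,1],[-4,-2,114,0,0,0,1]]}}

```text
clock: 14.6
tool_pos: [0.4927, 0.4233, -0.0081]
eef_rot: [-0.001, 1.0, 0.0, -0.0]
contact_force: [0.1, 0.0, -1.2]
opening: 0.27
finger_force: 40.0
```

Request:
{"op": "move_arm", "data": {"motion": [[0,0,3,0,0,0,1],[0,0,3,0,0,0,1]]}}

```text
clock: 14.85
tool_pos: [0.493, 0.4236, -0.0105]
eef_rot: [-0.001, 1.0, 0.0, 0.0]
contact_force: [0.1, -0.3, -1.4]
opening: 0.263
finger_force: 40.0
```

Request:
{"op": "move_arm", "data": {"motion": [[0,0,2,0,0,0,1],[0,0,2,0,0,0,0.7],[0,0,2,0,0,0,0.5],[0,0,2,0,0,0,0.5],[0,0,-40,0,0,0,0.5]]}}

```text
clock: 15.48
tool_pos: [0.4911, 0.4208, 0.026]
eef_rot: [-0.001, 1.0, -0.003, -0.002]
contact_force: [0.9, -0.2, 0.6]
opening: 0.501
finger_force: 0.0
```

```bash
python3 - <<'E'
from h import *
plan([(490,424,110,90,.5),(570,-245,110,90,0.5)])
E
```

```text
at [491.1 420.8  26.   90.1] q7 0.15 t 15.5
[[0.5, 1.6, -42.0, 0.0, 0.0, 0.1, 0.5], [1.1, 3.2, -84.0, 0.0, 0.0, 0.1, 0.5]]
  -> [490. 424. 110.  90.]
[[-6.7, -55.8, 0.0, 0.0, 0.0, -0.0, 0.5], [-13.3, -111.5, 0.0, 0.0, 0.0, -0.0, 0.5], [-20.0, -167.2, 0.0, 0.0, 0.0, -0.0, 0.5], [-26.7, -223.0, 0.0, 0.0, 0.0, -0.0, 0.5], [-33.3, -278.8, 0.0, 0.0, 0.0, -0.0, 0.5]]
[[-6.7, -55.8, 0.0, 0.0, 0.0, -0.0, 0.5], [-13.3, -111.5, 0.0, 0.0, 0.0, -0.0, 0.5], [-20.0, -167.2, 0.0, 0.0, 0.0, -0.0, 0.5], [-26.7, -223.0, 0.0, 0.0, 0.0, -0.0, 0.5], [-33.3, -278.8, 0.0, 0.0, 0.0, -0.0, 0.5]]
[[-6.7, -55.8, 0.0, 0.0, 0.0, -0.0, 0.5], [-13.3, -111.5, 0.0, 0.0, 0.0, -0.0, 0.5]]
  -> [ 570. -245.  110.   90.]
```

Request:
{"op": "move_arm", "data": {"motion": [[0,0,-45,0,0,0,0.5],[0,0,-85,0,0,0,0.5],[-7,-56,-85,0,0,0,0.5],[-14,-112,-85,0,0,0,0.5],[-21,-168,-85,0,0,0,0.5]]}}

```text
clock: 16.1
tool_pos: [0.5142, 0.2535, 0.1137]
eef_rot: [-0.001, 1.0, -0.0, 0.0]
contact_force: [0.2, -0.0, 0.7]
opening: 0.498
finger_force: 0.0
```

Request:
{"op": "move_arm", "data": {"motion": [[-7,-56,0,0,0,0,0.5],[-14,-112,0,0,0,0,0.5],[-21,-168,0,0,0,0,0.5],[-28,-224,0,0,0,0,0.5],[-35,-280,0,0,0,0,0.5]]}}

```text
clock: 16.73
tool_pos: [0.5498, -0.0265, 0.1137]
eef_rot: [-0.001, 1.0, 0.0, 0.0]
contact_force: [0.9, 0.4, 1.4]
opening: 0.502
finger_force: 0.0
```

Request:
{"op": "move_arm", "data": {"motion": [[-6,-56,0,0,0,0,0.5],[-12,-112,0,0,0,0,0.5],[-18,-168,0,0,0,0,0.5],[-23,-221,0,0,0,0,0.5],[-23,-221,0,0,0,0,0.5]]}}

```text
clock: 17.35
tool_pos: [0.572, -0.2524, 0.1125]
eef_rot: [0.004, 1.0, -0.002, -0.001]
contact_force: [0.3, -0.6, -0.4]
opening: 0.498
finger_force: 0.0
```

```bash
cat >> h.py <<'E'
def spares():
    s=snap('wrist'); W=wcloud(s)
    print('spares');[print(*x) for x in blobs(W,.036,.05,(.35,.68,-.5,-.15),150)]
E
python3 - <<'E'
from h import *
s=snap('top'); W=cloud(s)
print('tray module');[print(*x) for x in blobs(W,.036,.055,(.4,.58,.34,.5))]
spares()
plan([(570,-245,110,90,.5)])
E
```

```text
tray module
[492.  419.9] [41.7 26. ] 0.2 43.4 [491.7 418.8] 196
spares
[ 430.  -264.7] [44.7  3.1] -10.4 41.7 [ 430.5 -264.5] 268
[ 430.8 -259.4] [44.2  2.6] -9.5 41.7 [ 431.9 -259.4] 258
[ 432.1 -254.1] [44.5  2.6] -10.0 41.7 [ 432.7 -254.1] 263
[ 432.8 -248.7] [44.3  2.6] -10.4 41.8 [ 433.2 -248.7] 247
[ 433.8 -243.3] [43.3  2.8] -9.7 41.9 [ 434.6 -243.5] 223
[ 451.4 -371.5] [44.4 26. ] -15.7 41.0 [ 451.5 -371. ] 1849
[ 568.1 -255.7] [44.1  2.2] -0.6 41.9 [ 566.6 -255.8] 203
[ 568.2 -250.6] [44.3  2.9] -1.5 42.0 [ 568.2 -250.6] 246
[ 568.5 -245. ] [44.   2.9] -1.5 41.9 [ 567.  -245.3] 211
[ 568.4 -239.8] [44.   2.2] -1.5 42.0 [ 567.5 -239.8] 207
[ 569.  -234.5] [44.9  3. ] -1.4 41.8 [ 568.5 -234.6] 272
[ 573.9 -377.5] [45.  25.7] 3.0 41.1 [ 573.2 -376.9] 1686
at [ 572.9 -245.6  113.3   90.1] q7 1.25 t 17.4
[[2.9, 0.6, 3.3, 0.0, 0.0, 0.1, 0.5]]
  -> [ 570. -245.  110.   90.]
```

Request:
{"op": "move_arm", "data": {"motion": [[4.5,0.5,40,0,0,1.5,0.4],[4.5,0.5,80,0,0,1.5,0.4],[4.5,0.5,115,0,0,1.5,0.4],[4.5,0.5,129,0,0,1.5,0.4],[4.5,0.5,129,0,0,1.5,0.4]]}}

```text
clock: 18.08
tool_pos: [0.5686, -0.2436, -0.0155]
eef_rot: [0.011, 1.0, 0.001, -0.0]
contact_force: [-0.1, 1.0, 0.6]
opening: 0.603
finger_force: 0.0
```

Request:
{"op": "move_arm", "data": {"motion": [[0,0,0,0,0,0,1],[0,0,0,0,0,0,1],[0,0,0,0,0,0,1],[0,0,0,0,0,0,1],[0,0,0,0,0,0,1]]}}

```text
clock: 18.7
tool_pos: [0.5691, -0.2454, -0.0146]
eef_rot: [0.012, 1.0, -0.0, 0.0]
contact_force: [-1.4, 0.4, 6.2]
opening: 0.265
finger_force: 40.0
```

Request:
{"op": "move_arm", "data": {"motion": [[0,0,-15,0,0,0,1],[0,0,-60,0,0,0,1],[0,0,-110,0,0,0,1],[0,0,-130,0,0,0,1],[0,0,-130,0,0,0,1]]}}

```text
clock: 19.32
tool_pos: [0.569, -0.2454, 0.1155]
eef_rot: [0.012, 1.0, -0.0, 0.001]
contact_force: [0.6, -0.5, -3.2]
opening: 0.266
finger_force: 40.0
```

```bash
python3 - <<'E'
from h import *
plan([(582,-14,115,90,1),(582,-14,20,90,1)])
E
```

```text
at [ 569.  -245.4  115.5   88.6] q7 1.22 t 19.3
[[-1.8, 57.9, 0.1, 0.0, 0.0, -0.3, 1.0], [-3.7, 115.8, 0.2, 0.0, 0.0, -0.7, 1.0], [-5.5, 173.8, 0.4, 0.0, 0.0, -1.0, 1.0], [-7.4, 231.7, 0.5, 0.0, 0.0, -1.4, 1.0]]
  -> [582. -14. 115.  90.]
[[0.0, 0.0, 47.5, 0.0, 0.0, -0.0, 1.0], [0.0, 0.0, 95.0, 0.0, 0.0, -0.0, 1.0]]
  -> [582. -14.  20.  90.]
```

Request:
{"op": "move_arm", "data": {"motion": [[-2,58,0,0,0,-0.3,1],[-4,116,0,0,0,-0.7,1],[-5.5,174,0,0,0,-1,1],[-7.5,231.5,0,0,0,-1.4,1],[-7.5,231.5,40,0,0,-1.4,1]]}}

```text
clock: 19.95
tool_pos: [0.5833, -0.0055, 0.0754]
eef_rot: [-0.005, 1.0, 0.003, 0.002]
contact_force: [-0.2, 0.6, -2.4]
opening: 0.266
finger_force: 40.0
```

Request:
{"op": "move_arm", "data": {"motion": [[0,0,30,0,0,0,1],[0,0,50,0,0,0,1],[0,0,50,0,0,0,1]]}}

```text
clock: 20.32
tool_pos: [0.5798, -0.0143, 0.0223]
eef_rot: [-0.0, 1.0, -0.0, -0.002]
contact_force: [0.3, 0.1, -2.6]
opening: 0.271
finger_force: 40.0
```

```bash
python3 - <<'E'
from h import *
s=snap('wrist','w7.png'); W=wcloud(s)
H=cv2.cvtColor(s['frame'],cv2.COLOR_RGB2HSV)
g=(H[...,0]>45)&(H[...,0]<75)&(H[...,1]>120)&(abs(W[...,1]+.014)<.045)&(abs(W[...,0]-.57)<.06)
P=W[g]*1000; P=P[~np.isnan(P[:,0])]; P=P[P[:,2]>26]
print(len(P),P.min(0).round(1),P.max(0).round(1),np.percentile(P,[1,50,99],axis=0).round(1))
plan([(582,-14,20,90,1)])
E
```

```text
5792 [539.3 -53.8  42.7] [609.9  28.8 165.6] [[539.6 -40.3  43.7]
 [554.9 -16.5  45.1]
 [607.7  12.2 136.5]]
at [581.  -13.9  23.8  90. ] q7 0.7 t 20.4
[[-1.0, -0.1, 3.8, 0.0, 0.0, 0.0, 1.0]]
  -> [582. -14.  20.  90.]
```

View pics/w7.png

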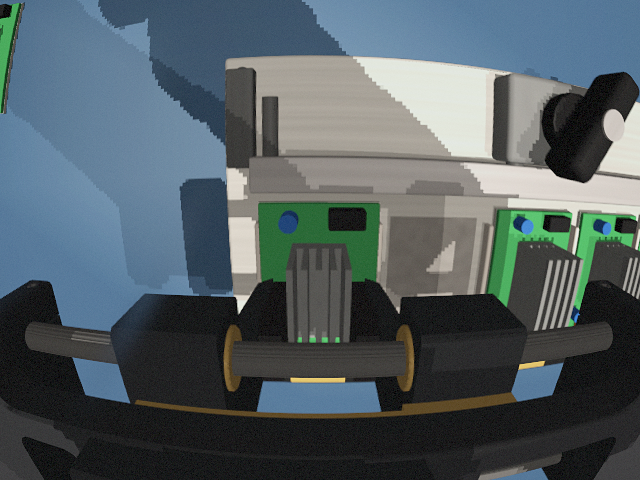

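The module hangs level over bay1 (board 260–380, row 240), aligned in y. It is only 1.5 mm from the lip, so I'll shift +x by 2.5 mm and lower.

Request:
{"op": "move_arm", "data": {"motion": [[-2.5,0,0,0,0,0,1],[-2.5,0,10,0,0,0,1],[-2.5,0,18,0,0,0,1],[-2.5,0,24,0,0,0,1],[-2.5,0,24,0,0,0,1]]}}

```text
clock: 21.0
tool_pos: [0.5836, -0.0139, -0.0]
eef_rot: [-0.0, 1.0, -0.0, -0.001]
contact_force: [-0.2, 0.1, -2.2]
opening: 0.264
finger_force: 40.0
```

Request:
{"op": "move_arm", "data": {"motion": [[0,0,1.5,0,0,0,1],[0,0,2.5,0,0,0,1],[0,0,2.5,0,0,0,1]]}}

```text
clock: 21.38
tool_pos: [0.5842, -0.0139, -0.0018]
eef_rot: [-0.0, 1.0, 0.0, 0.0]
contact_force: [0.6, -0.4, -1.3]
opening: 0.269
finger_force: 40.0
```

Request:
{"op": "move_arm", "data": {"motion": [[0,0,1.5,0,0,0,1],[0,0,1.5,0,0,0,0.6],[0,0,1.5,0,0,0,0.5],[0,0,1.5,0,0,0,0.5],[0,0,-10,0,0,0,0.5]]}}

```text
clock: 22.0
tool_pos: [0.5834, -0.014, 0.0078]
eef_rot: [-0.0, 1.0, -0.0, -0.001]
contact_force: [-0.2, 0.3, 0.1]
opening: 0.501
finger_force: 0.0
```

Request:
{"op": "move_arm", "data": {"motion": [[0,0,-45,0,0,0,0.5],[0,0,-90,0,0,0,0.5],[0,0,-105,0,0,0,0.5],[0,0,-105,0,0,0,0.5]]}}

```text
clock: 22.5
tool_pos: [0.5847, -0.014, 0.114]
eef_rot: [-0.0, 1.0, -0.0, 0.001]
contact_force: [0.1, 0.6, -0.5]
opening: 0.502
finger_force: 0.0
```

```bash
python3 - <<'E'
from h import *
s=snap('wrist'); W=wcloud(s)
for lo,hi in ((.044,.06),(.03,.034)):
  print(lo);[print(*x) for x in blobs(W,lo,hi,(.4,.7,-.15,.35),100)]
spares()
plan([(520,-240,110,80,.5),(433,-254,110,80,.5)])
E
```

```text
0.044
[492.8 104.5] [59.6 16.1] -25.2 50.3 [493.2 102.8] 705
[584.  -24.3] [44.7  2.9] -0.2 53.7 [583.2 -24.2] 328
[584.1 -19.1] [44.7  2.2] -0.1 54.0 [583.1 -19.1] 262
[584.1 -13.3] [44.7  1.4] 0.0 54.0 [582.8 -13.3] 197
[584.1  -8.5] [44.6  2.7] 0.2 53.8 [584.9  -8.1] 228
[584.1  -2.7] [44.3  2.9] -0.2 53.8 [582.  -3.] 263
[585.9 111.2] [45.  25.4] -1.0 52.8 [585. 110.] 2002
[586.3 174.2] [44.7 26.1] -0.3 52.8 [585.4 172.3] 1620
[586.6 237.3] [44.9 26.9] -0.4 52.9 [585.7 234.5] 1265
0.03
[496.2  79.4] [44.6  3.1] 0.7 32.5 [496.   79.3] 139
[528.9 112.5] [318.8  17.6] 89.7 32.0 [528.7  84.6] 7693
[585.7 162.9] [42.8  2.7] -1.5 32.0 [585.2 162.7] 128
[586.3 225.2] [44.5  3.5] 0.3 32.1 [585.3 225.7] 135
[622.3 251.2] [67.3 10.7] 89.5 31.2 [624.8 246.3] 140
[621.8 171.7] [87.6 11.9] -89.7 31.6 [624.7 170.8] 242
[625.8 -13.6] [78.6  2.1] 89.6 32.0 [625.9 -15.3] 222
[626.2  74.7] [45.3  1.7] 89.3 32.3 [626.2  73.1] 111
spares
[ 431.8 -253.6] [44.2 27.2] -9.6 41.0 [ 432.3 -252.2] 1148
at [583.3 -14.4 112.   90. ] q7 0.82 t 22.6
[[12.7, -45.1, 0.4, 0.0, 0.0, 2.0, 0.5], [25.3, -90.2, 0.8, 0.0, 0.0, 4.0, 0.5], [38.0, -135.4, 1.2, 0.0, 0.0, 6.0, 0.5], [50.7, -180.5, 1.6, 0.0, 0.0, 8.0, 0.5], [63.4, -225.6, 2.0, 0.0, 0.0, 10.0, 0.5]]
  -> [ 520. -240.  110.   80.]
[[41.6, -14.4, 0.0, 0.0, 0.0, -0.0, 0.5], [83.2, -28.9, 0.0, 0.0, 0.0, -0.0, 0.5]]
  -> [ 433. -254.  110.   80.]
```

Spare 1 sits flat in bay1 at (584,-13.5). Next is the spare at (432,-254).

Request:
{"op": "move_arm", "data": {"motion": [[25,-40,0,0,0,0,0.5],[50,-80,0,0,0,0,0.5],[75,-120,0,0,0,0,0.5],[100,-160,0,0,0,0,0.5],[125,-200,0,0,0,0,0.5]]}}

```text
clock: 23.22
tool_pos: [0.4573, -0.215, 0.1116]
eef_rot: [-0.0, 1.0, 0.001, -0.001]
contact_force: [-0.0, -0.7, -0.3]
opening: 0.5
finger_force: 0.0
```

Request:
{"op": "move_arm", "data": {"motion": [[26,-40,0,0,0,5,0.5],[26,-40,0,0,0,10,0.5],[26,-40,0,0,0,10,0.5],[26,-40,0,0,0,10,0.5]]}}

```text
clock: 23.72
tool_pos: [0.4333, -0.253, 0.1125]
eef_rot: [0.085, 0.996, 0.001, -0.0]
contact_force: [-0.0, 0.8, 0.1]
opening: 0.499
finger_force: 0.0
```

```bash
python3 - <<'E'
from h import *
spares()
plan([(432.3,-253.7,-15,80.2,.5)])
E
```

```text
spares
[ 429.5 -264.5] [43.3  3. ] -10.3 41.7 [ 428.5 -264.3] 295
[ 430.8 -259.3] [44.2  2.1] -10.2 41.8 [ 429.9 -259.2] 242
[ 431.3 -253.7] [43.2  2.1] -10.0 42.0 [ 429.5 -253.5] 202
[ 432.4 -248.6] [43.7  2.8] -9.8 41.9 [ 430.9 -248.4] 265
[ 433.3 -243.4] [43.7  2.2] -9.7 41.9 [ 431.3 -243.1] 207
[ 446.4 -370.2] [35.5 25.4] -15.7 41.1 [ 445.1 -369.4] 1093
at [ 433.5 -253.   112.7   80.2] q7 1.02 t 23.8
[[0.4, -0.3, 42.6, 0.0, 0.0, -0.0, 0.5], [0.7, -0.6, 85.1, 0.0, 0.0, -0.0, 0.5], [1.1, -0.9, 127.7, 0.0, 0.0, -0.0, 0.5]]
  -> [ 432.3 -253.7  -15.    80.2]
```

Request:
{"op": "move_arm", "data": {"motion": [[2,-0.5,40,0,0,0,0.4],[2,-0.5,80,0,0,0,0.4],[2,-0.5,115,0,0,0,0.4],[2,-0.5,128,0,0,0,0.4],[2,-0.5,128,0,0,0,0.4]]}}

```text
clock: 24.4
tool_pos: [0.431, -0.2529, -0.0159]
eef_rot: [0.086, 0.996, 0.001, -0.001]
contact_force: [0.3, 0.3, 0.4]
opening: 0.599
finger_force: 0.0
```

Request:
{"op": "move_arm", "data": {"motion": [[0,0,0,0,0,0,1],[0,0,0,0,0,0,1],[0,0,0,0,0,0,1],[0,0,0,0,0,0,1],[0,0,0,0,0,0,1]]}}

```text
clock: 25.02
tool_pos: [0.4315, -0.2543, -0.0144]
eef_rot: [0.087, 0.996, -0.0, 0.0]
contact_force: [-0.3, 0.4, 4.8]
opening: 0.271
finger_force: 40.0
```

Request:
{"op": "move_arm", "data": {"motion": [[0,0,-15,0,0,0,1],[0,0,-60,0,0,0,1],[0,0,-110,0,0,0,1],[0,0,-130,0,0,0,1],[0,0,-130,0,0,0,1]]}}

```text
clock: 25.65
tool_pos: [0.4317, -0.2546, 0.116]
eef_rot: [0.087, 0.996, -0.0, 0.001]
contact_force: [0.4, -0.6, -1.8]
opening: 0.269
finger_force: 40.0
```

```bash
python3 - <<'E'
from h import *
plan([(583.5,49.2,115,90,1),(583.5,49.2,24,90,1)])
E
```

```text
at [ 431.7 -254.6  116.    80. ] q7 1.03 t 25.6
[[-16.1, 54.3, 0.2, 0.0, 0.0, -1.7, 1.0], [-32.2, 108.5, 0.3, 0.0, 0.0, -3.3, 1.0], [-48.4, 162.8, 0.5, 0.0, 0.0, -5.0, 1.0], [-64.5, 217.0, 0.7, 0.0, 0.0, -6.7, 1.0], [-80.6, 271.3, 0.8, 0.0, 0.0, -8.3, 1.0]]
[[-23.8, 51.3, 0.2, 0.0, 0.0, -1.7, 1.0]]
  -> [583.5  49.2 115.   90. ]
[[0.0, 0.0, 45.5, 0.0, 0.0, -0.0, 1.0], [0.0, 0.0, 91.0, 0.0, 0.0, -0.0, 1.0]]
  -> [583.5  49.2  24.   90. ]
```

Request:
{"op": "move_arm", "data": {"motion": [[-16,54,0,0,0,-1.7,1],[-32,108.5,0,0,0,-3.3,1],[-48.5,163,0,0,0,-5,1],[-64.5,217,0,0,0,-6.7,1],[-80.6,271.3,0.8,0,0,-8.3,1]]}}

```text
clock: 26.28
tool_pos: [0.5571, 0.0003, 0.1124]
eef_rot: [0.014, 1.0, -0.001, -0.001]
contact_force: [0.2, 0.0, -1.3]
opening: 0.27
finger_force: 40.0
```

Request:
{"op": "move_arm", "data": {"motion": [[-23.8,51.3,0,0,0,-1.7,1],[-23.8,51.3,0,0,0,-1.7,1],[-23.8,51.3,45,0,0,-1.7,1],[-23.8,51.3,91,0,0,-1.7,1],[-23.8,51.3,91,0,0,-1.7,1]]}}

```text
clock: 26.9
tool_pos: [0.5786, 0.0472, 0.0191]
eef_rot: [-0.0, 1.0, -0.002, -0.005]
contact_force: [-0.7, 0.2, -1.7]
opening: 0.266
finger_force: 40.0
```

```bash
python3 - <<'E'
from h import *
s=snap('wrist','w8.png'); W=wcloud(s)
H=cv2.cvtColor(s['frame'],cv2.COLOR_RGB2HSV)
g=(H[...,0]>45)&(H[...,0]<75)&(H[...,1]>120)&(abs(W[...,1]-.049)<.034)&(abs(W[...,0]-.57)<.06)&(W[...,2]>.04)&(W[...,2]<.055)
P=W[g]*1000
print(len(P),np.percentile(P,[0,1,50,99,100],axis=0).round(1))
plan([(583.5,49.2,24,90,1)])
E
```

```text
5515 [[538.8  20.8  40. ]
 [539.1  21.3  40.3]
 [554.   45.1  41.7]
 [606.8  73.7  43.8]
 [608.8  74.1  55. ]]
at [580.8  48.4  21.6  90. ] q7 0.61 t 26.9
[[-2.7, 0.8, -2.4, 0.0, 0.0, 0.0, 1.0]]
  -> [583.5  49.2  24.   90. ]
```

Request:
{"op": "move_arm", "data": {"motion": [[0,0,0,0,0,0,1],[0,0,0,0,0,0,1],[0,0,0,0,0,0,1]]}}

```text
clock: 27.32
tool_pos: [0.5836, 0.0497, 0.0244]
eef_rot: [-0.0, 1.0, 0.0, 0.001]
contact_force: [-0.4, -0.6, -2.5]
opening: 0.269
finger_force: 40.0
```

```bash
python3 - <<'E'
from h import *
s=snap('wrist'); W=wcloud(s)
H=cv2.cvtColor(s['frame'],cv2.COLOR_RGB2HSV)
g=(H[...,0]>45)&(H[...,0]<75)&(H[...,1]>120)&(abs(W[...,1]-.049)<.034)&(abs(W[...,0]-.57)<.06)&(W[...,2]>.04)&(W[...,2]<.055)
P=W[g]*1000
print(len(P),np.percentile(P,[0,1,50,99,100],axis=0).round(1))
plan([(583.5,49.2,24,90,1)])
E
```

```text
5518 [[543.5  23.2  44.5]
 [543.8  23.6  45.2]
 [558.7  47.5  46.7]
 [611.3  76.1  48.4]
 [613.7  76.5  54.8]]
at [583.4  49.7  24.2  90. ] q7 0.61 t 27.4
[[-0.1, -0.5, 0.2, 0.0, 0.0, 0.0, 1.0]]
  -> [583.5  49.2  24.   90. ]
```

Request:
{"op": "move_arm", "data": {"motion": [[0,-0.6,8,0,0,0,1],[0,-0.6,16,0,0,0,1],[0,-0.6,23,0,0,0,1],[0,-0.6,26,0,0,0,1],[0,-0.6,26,0,0,0,1]]}}

```text
clock: 28.0
tool_pos: [0.5822, 0.049, -0.0023]
eef_rot: [-0.0, 1.0, -0.0, -0.0]
contact_force: [-2.5, -1.6, 4.9]
opening: 0.271
finger_force: 40.0
```

Request:
{"op": "move_arm", "data": {"motion": [[0,0,1.5,0,0,0,1],[0,0,1.5,0,0,0,0.6],[0,0,1.5,0,0,0,0.5],[0,0,1.5,0,0,0,0.5],[0,0,-10,0,0,0,0.5]]}}

```text
clock: 28.62
tool_pos: [0.5822, 0.049, 0.0069]
eef_rot: [-0.0, 1.0, -0.0, -0.001]
contact_force: [0.2, -0.2, -0.1]
opening: 0.5
finger_force: 0.0
```

Request:
{"op": "move_arm", "data": {"motion": [[0,0,-45,0,0,0,0.5],[0,0,-90,0,0,0,0.5],[0,0,-105,0,0,0,0.5],[0,0,-105,0,0,0,0.5]]}}

```text
clock: 29.12
tool_pos: [0.5834, 0.0491, 0.1132]
eef_rot: [-0.0, 1.0, 0.0, 0.001]
contact_force: [-0.2, -0.7, -0.0]
opening: 0.501
finger_force: 0.0
```

```bash
python3 - <<'E'
from h import *
s=snap('wrist','w9.png'); W=wcloud(s)
for lo,hi in ((.044,.06),(.066,.08)):
  print(lo);[print(*x) for x in blobs(W,lo,hi,(.4,.7,-.15,.35),100)]
s=snap('top','top9.png')
plan([(496,111.8,100,-126,.5,1,1)])
E
```

```text
0.044
[491.4 101.4] [33.1  9.3] -35.7 49.9 [490.8 103. ] 494
[582.4  38.5] [44.6  2.8] 0.1 53.9 [581.   38.6] 290
[582.5  43.6] [44.5  1.5] -0.2 54.0 [581.4  43.7] 198
[582.4  49.4] [44.3  2. ] -0.1 53.9 [580.1  49.2] 215
[582.4  54.5] [44.6  2.8] 0.1 53.6 [581.   54.5] 320
[582.3  59.7] [44.2  2.2] 0.3 53.8 [582.7  59.7] 247
[583.9 -13.6] [44.5 24.6] -0.2 53.0 [583.2 -13.5] 2071
[585.9 111.6] [44.8 25.1] -0.3 53.0 [585.1 111.5] 2085
[586.2 174.5] [44.8 26.5] -0.9 52.7 [585.2 173. ] 2004
[586.4 237.4] [45.  26.1] 0.0 52.8 [585.7 235.3] 1624
0.066
[496.1 111.8] [60.6 15.8] -35.3 75.6 [496.7 110.2] 2360
at [582.   48.5 111.2  90. ] q7 0.72 t 29.2
[[4.1, 3.0, 0.5, 0.0, 0.0, 10.3, 0.5], [8.2, 6.0, 1.1, 0.0, 0.0, 20.6, 0.5], [12.3, 9.0, 1.6, 0.0, 0.0, 30.9, 0.5], [16.4, 12.1, 2.1, 0.0, 0.0, 41.1, 0.5], [20.5, 15.1, 2.7, 0.0, 0.0, 51.4, 0.5]]
[[4.9, -1.3, 0.5, 0.0, 0.0, 10.3, 0.5], [9.8, -2.6, 1.1, 0.0, 0.0, 20.6, 0.5], [14.7, -4.0, 1.6, 0.0, 0.0, 30.9, 0.5], [19.6, -5.3, 2.1, 0.0, 0.0, 41.1, 0.5], [24.6, -6.6, 2.7, 0.0, 0.0, 51.4, 0.5]]
[[2.0, -4.7, 0.5, 0.0, 0.0, 10.3, 0.5], [4.1, -9.3, 1.1, 0.0, 0.0, 20.6, 0.5], [6.1, -14.0, 1.6, 0.0, 0.0, 30.9, 0.5], [8.1, -18.7, 2.1, 0.0, 0.0, 41.1, 0.5], [10.1, -23.3, 2.7, 0.0, 0.0, 51.4, 0.5]]
[[-2.4, -4.5, 0.5, 0.0, 0.0, 10.3, 0.5], [-4.8, -9.0, 1.1, 0.0, 0.0, 20.6, 0.5], [-7.2, -13.5, 1.6, 0.0, 0.0, 30.9, 0.5], [-9.5, -18.0, 2.1, 0.0, 0.0, 41.1, 0.5], [-11.9, -22.5, 2.7, 0.0, 0.0, 51.4, 0.5]]
[[-5.0, -0.9, 0.5, 0.0, 0.0, 10.3, 0.5]]
  -> [ 496.   111.8  100.  -126. ]
```

View pics/w9.png

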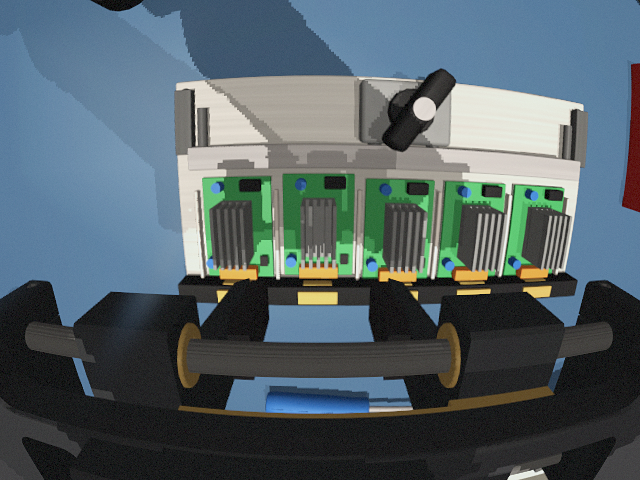

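All five bays are filled and flat (plugs at row 270, the rail still open, wing along −36°). I'll grip the wing with the closing axis at 54° and turn clockwise to home.

```bash
python3 - <<'E'
from h import *
plan([(496,112,100,54.3,.5),(496,112,18.5,54.3,.5)])
E
```

```text
at [582.   48.5 111.2  90. ] q7 0.72 t 29.2
[[21.5, 15.9, 2.8, 0.0, 0.0, 8.9, 0.5], [43.0, 31.8, 5.6, 0.0, 0.0, 17.9, 0.5], [64.5, 47.6, 8.4, 0.0, 0.0, 26.8, 0.5], [86.0, 63.5, 11.2, 0.0, 0.0, 35.7, 0.5]]
  -> [496.  112.  100.   54.3]
[[0.0, 0.0, 40.8, 0.0, 0.0, -0.0, 0.5], [0.0, 0.0, 81.5, 0.0, 0.0, -0.0, 0.5]]
  -> [496.  112.   18.5  54.3]
```

Request:
{"op": "move_arm", "data": {"motion": [[21.5,16,3,0,0,9,0.5],[43,32,5,0,0,18,0.5],[64.5,47.5,8,0,0,27,0.5],[86,63,11,0,0,35.7,0.5],[86,63,11,0,0,35.7,0.5]]}}

```text
clock: 29.85
tool_pos: [0.4944, 0.113, 0.1002]
eef_rot: [0.304, 0.953, -0.001, -0.002]
contact_force: [0.2, -0.7, 1.2]
opening: 0.501
finger_force: 0.0
```

Request:
{"op": "move_arm", "data": {"motion": [[0,0,0,0,0,0,0.5],[0,0,0,0,0,0,0.5]]}}

```text
clock: 30.1
tool_pos: [0.4976, 0.1111, 0.1009]
eef_rot: [0.307, 0.952, -0.0, 0.0]
contact_force: [-0.4, -0.8, -0.3]
opening: 0.498
finger_force: 0.0
```

```bash
python3 - <<'E'
from h import *
plan([(496,112,18.5,54.3,.5)])
E
```

```text
at [497.6 111.1 100.9  54.3] q7 -0.03 t 30.1
[[0.9, -0.1, 41.2, 0.0, 0.0, -0.0, 0.5], [1.8, -0.2, 82.4, 0.0, 0.0, -0.0, 0.5]]
  -> [496.  112.   18.5  54.3]
```

Request:
{"op": "move_arm", "data": {"motion": [[1,0,40,0,0,0,0.5],[1,0,70,0,0,0,0.5],[1,0,82,0,0,0,0.5],[1,0,82,0,0,0,0.6],[1,0,82,0,0,0,1]], "newtons": 35}}

```text
clock: 30.72
tool_pos: [0.4968, 0.1128, 0.0201]
eef_rot: [0.306, 0.952, 0.001, 0.001]
contact_force: [0.4, -0.1, 1.0]
opening: 0.31
finger_force: 0.0
```

Request:
{"op": "move_arm", "data": {"motion": [[0,0,0,0,0,0,1],[0,0,0,0,0,0,1],[0,0,0,0,0,0,1],[0,0,0,0,0,0,1]]}}

```text
clock: 31.22
tool_pos: [0.4961, 0.1119, 0.0201]
eef_rot: [0.307, 0.952, -0.0, 0.0]
contact_force: [-1.2, -0.9, 5.8]
opening: 0.167
finger_force: 35.0
```

Request:
{"op": "move_arm", "data": {"motion": [[0,0,0,0,0,9,1],[0,0,0,0,0,18,1],[0,0,0,0,0,27,1],[0,0,0,0,0,36,1],[0,0,0,0,0,45,1]]}}

```text
clock: 31.85
tool_pos: [0.4962, 0.112, 0.0201]
eef_rot: [0.649, 0.761, -0.0, 0.001]
contact_force: [-0.9, -1.0, 5.3]
opening: 0.164
finger_force: 35.0
```

```bash
python3 - <<'E'
from h import *
st=r.get_state(); print(st['moment'],st['contact_force'],st['q'].round(2),yaw_now(st['eef_rot']),st['tool_pos'])
E
```

```text
[-0.51047169  0.33854449  0.22423103] [-0.90794495 -1.04136872  5.34687316] [-0.2   0.86 -0.18  2.04  0.51  0.28 -0.66] 9.07006075192058 [0.49616163 0.11198119 0.02012855]
```

Request:
{"op": "move_arm", "data": {"motion": [[0,0,0,0,0,9,1],[0,0,0,0,0,18,1],[0,0,0,0,0,27,1],[0,0,0,0,0,36,1],[0,0,0,0,0,45,1]]}}

```text
clock: 32.48
tool_pos: [0.4962, 0.112, 0.0201]
eef_rot: [0.891, 0.454, 0.0, 0.0]
contact_force: [-1.0, -1.8, 5.3]
opening: 0.17
finger_force: 35.0
```

Request:
{"op": "move_arm", "data": {"motion": [[0,0,0,0,0,9,1],[0,0,0,0,0,18,1],[0,0,0,0,0,27,1],[0,0,0,0,0,36,1],[0,0,0,0,0,45,1]]}}

```text
clock: 33.1
tool_pos: [0.4963, 0.1119, 0.0201]
eef_rot: [0.997, 0.079, 0.0, 0.0]
contact_force: [-1.0, -2.1, 5.1]
opening: 0.169
finger_force: 35.0
```

```bash
python3 - <<'E'
from h import *
st=r.get_state(); print(st['moment'],st['contact_force'],st['q'].round(2),yaw_now(st['eef_rot']),st['tool_pos'])
E
```

```text
[-0.56720707  0.40124344  0.24631014] [-1.02596234 -2.07704468  5.13485604] [-0.35  0.86  0.06  2.05 -0.21  0.24 -1.52] -80.95214759905295 [0.49626656 0.11190495 0.02011633]
```

Nine degrees to go; the last few will be gentle, against the stop.

Request:
{"op": "move_arm", "data": {"motion": [[0,0,0,0,0,4,1],[0,0,0,0,0,8,1],[0,0,0,0,0,10,1],[0,0,0,0,0,10,1]]}}

```text
clock: 33.6
tool_pos: [0.4963, 0.1118, 0.0201]
eef_rot: [1.0, -0.006, 0.0, 0.0]
contact_force: [-0.3, -3.1, 6.1]
opening: 0.17
finger_force: 35.0
```

```bash
python3 - <<'E'
from h import *
st=r.get_state(); print(st['moment'],st['contact_force'],yaw_now(st['eef_rot']),st['tool_pos'])
E
```

```text
[-0.61290898  0.37027048  0.06124343] [-0.31715209 -3.07166901  6.14448853] -90.71016785023917 [0.49630573 0.11183646 0.02012905]
```

Request:
{"op": "move_arm", "data": {"motion": [[0,0,0,0,0,1.5,1],[0,0,0,0,0,3,1],[0,0,0,0,0,3,1]]}}

```text
clock: 33.98
tool_pos: [0.4963, 0.1118, 0.0201]
eef_rot: [1.0, -0.031, 0.001, 0.0]
contact_force: [-0.5, -2.4, 6.3]
opening: 0.166
finger_force: 35.0
```

```bash
python3 - <<'E'
from h import *
st=r.get_state(); print(st['moment'],st['contact_force'],yaw_now(st['eef_rot']),st['tool_pos'])
E
```

```text
[-0.72195657  0.35682218  0.7199862 ] [-0.45470176 -2.39243768  6.26325633] -93.54829759548095 [0.49633953 0.1118402  0.0201311 ]
```

Stop felt (moment 0.72 N m). I'll ease back, release, lift and check.

Request:
{"op": "move_arm", "data": {"motion": [[0,0,0,0,0,-2.5,1],[0,0,0,0,0,-2.5,0.7],[0,0,0,0,0,-2.5,0.5],[0,0,0,0,0,-2.5,0.5],[0,0,-30,0,0,-2.5,0.5]]}}

```text
clock: 34.6
tool_pos: [0.4946, 0.1126, 0.0482]
eef_rot: [1.0, -0.01, -0.002, 0.0]
contact_force: [0.2, 0.3, 0.2]
opening: 0.5
finger_force: 0.0
```

Request:
{"op": "move_arm", "data": {"motion": [[0,0,-50,0,0,0,0.5],[0,0,-100,0,0,0,0.5],[0,0,-150,0,0,0,0.5],[0,0,-150,0,0,0,0.5],[0,0,-150,0,0,0,0.5]]}}

```text
clock: 35.22
tool_pos: [0.4954, 0.1129, 0.1988]
eef_rot: [1.0, -0.01, -0.0, -0.0]
contact_force: [-0.0, 0.1, 0.8]
opening: 0.5
finger_force: 0.0
```

```bash
python3 - <<'E'
from h import *
s=snap('wrist'); W=wcloud(s)
for lo,hi in ((.044,.062),(.066,.08),(.03,.034)):
  print(lo);[print(*x) for x in blobs(W,lo,hi,(.4,.7,-.15,.35),150)]
s=snap('top'); W=cloud(s)
print('top')
for lo,hi in ((.042,.062),(.026,.036)):[print(*x) for x in blobs(W,lo,hi,(.4,.7,-.15,.35),40)]
print('tray');[print(*x) for x in blobs(W,.036,.055,(.4,.58,.34,.5))]
print(r.get_state()['tool_pos'],r.get_state()['clock'])
E
```

```text
0.044
[586.7 100.9] [43.5  2.7] -1.0 54.0 [586.9 100.8] 166
[586.  117.2] [43.4  3.1] 0.0 53.9 [585.2 116.9] 164
[584.9  60.1] [43.9  3.3] -1.3 53.2 [584.9  60.4] 213
[585.2  43.9] [43.9 14.5] 0.1 53.2 [584.9  44.2] 706
[586.  163.8] [43.6  3.2] -0.5 53.3 [585.5 163.4] 219
[584.5  54.6] [43.   3.3] -0.2 53.1 [584.   55.1] 226
[586.4 182.6] [44.3  8.7] -1.4 53.1 [586.1 182.2] 480
[586.2 174.5] [43.3  3.4] 0.4 53.1 [586.4 174.2] 229
[585.9 169.2] [43.   3.4] 0.1 53.3 [586.  168.8] 223
[584.7 -13.3] [44.4 25.2] -0.0 52.6 [584.9 -12.7] 1296
[586.5 237.6] [44.5 25.5] -0.0 52.8 [586.4 236.7] 1303
[496.5 124.5] [26.2  7.4] -1.4 49.7 [497.1 123.1] 157
[496.1  99.9] [26.7  7.4] -0.6 49.6 [496.5 100.8] 176
0.066
[496.4 112.1] [60.  14.8] -1.4 75.6 [497.8 112.2] 1229
0.03
[539.7 111.9] [318.1  17.8] 89.8 31.9 [539.7 111.7] 5549
top
[587.1 106.9] [44.4 21.7] 3.0 50.6 [588.5 106.1] 101
[589.7  47.5] [34.3  7.5] 1.6 51.7 [590.1  47.7] 41
[629.5  61. ] [146.9  28. ] 89.5 32.8 [631.6  63.7] 385
[629.  -34.5] [63.4 24.9] -87.8 32.6 [629.7 -36. ] 151
[543.3 -13.2] [75.  24.6] -89.9 29.3 [540.7 -14. ] 231
tray
[492.  419.8] [41.6 25.4] 1.3 43.4 [491.3 418.8] 195
[0.494835   0.11259349 0.19797673] 35.325
```

```bash
python3 -c "
from h import *
print(finish_job())"
```

```text
the job is handed in; nothing more can be done
None
```

The job is handed in: the failed module lies flat in the red tray, bays 1 and 2 hold spares, and the clamp is screwed home with all five modules held. The knob has a right-hand thread, final readings put every module within about 2 mm of its place, and I felt no contact with the other things on the bench.

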